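Refill the stall's drink-can dispenser

ROBOT

A 6-joint arm with a two-finger parallel gripper is mounted at the origin on the work surface. World frame = base frame: x ahead of the robot, y to its left, z up, the work surface at z = 0. Lengths are in mm, angles in rad, forces in N, time in s.
With the tool pointing down it reaches from about 325 to 900 mm from the base axis. Payload 3.5 kg.
Tool frame: the origin (TCP) lies at the very end of the fingers, on their centre line; the grasp point (between the pads) lies 19 mm behind it; z points along the fingers, y is the direction in which the jaws open and shut (so a half turn about z gives the same grasp; the last joint's range is limited). The gripper opens to 85 mm and grips with 20 to 120 N. Pads are 22 mm wide; open, the fingers measure 114 mm over their backs; the gripper's body (76 mm by 85 mm) begins 54 mm behind the grasp point. The pads swing forward as they close: fully open they stand 13 mm farther back than shut.
Start: joints at [1.051, 0.276, -0.026, 1.268, 0, 1.467], TCP at [253.029, 571.488, 231.313] pointing down, gripper open.
Joint ranges: [-3.12, 3.12], [-0.85, 1.88], [-1.08, 1.24], [-1.95, 2.15], [-1.57, 1.53], [-3.14, 3.14]. Speed limits (rad/s): [2.57, 2.57, 3.14, 3.14, 3.14, 3.14].

INTERFACE

Orientations are given as a unit quaternion [w, x, y, z].
In Python, from station import get_state, grab_frame, calibration, close_job gives the robot as it stands.
- The arm moves only by the tool jog_arm, never from a script. Its argument "series" is a list of rows, each a list of 7 numbers: the opening, from -1 (shut) to 1 (fully open), then the shift along the tool's x, y, z in m, then the turn, a rotation vector about the tool's x, y, z in degrees. A call has 1 to 12 rows; each row is the pose to reach, as a shift and turn from the pose measured when the call began, along the tool's axes at that moment; what a row does not reach only later rows make up. A row lasts 1/10 s, in which the tool goes at most 50 mm and 8.59 degrees, less where a joint would pass 70% of its speed; a pose out of reach is approached as far as the arm can. A call with a gripper value outside its range is refused whole. The fingers move at their own pace and stop on an object; "squeeze" is the grip in N (left out, the last holds). Time passes only in rows, so rows that repeat a pose let the fingers close. It gives the time, the measured TCP pose, the force and the opening at its end, in the units of the state.
- get_state(): the state, without advancing time (a new reading comes with each control period).
- grab_frame(name): name is "scene" or "top" or "wrist"; returns (picture, depth): 420x560x3 uint8, red, green, blue; 420x560 float32, mm along the optical axis (not along the pixel's ray), 0 where there is no reading.
- calibration(name): a dict with "mtx" (3x3 intrinsics, pixels), "cam_to_world" (4x4, takes a point from camera to world coordinates). Camera axes: x right, y up, looking along -z (the intrinsics and any distortion apply to the point x, -y, -z); pixel columns grow to the right and rows downward; lengths in mm; the calibration is good to about 2 mm. The wrist camera is an equidistant fisheye: a pixel r from the principal point sees the ray r / f radians off the axis. A picture is of the moment at which its call begins: read the wrist's pose just before it. calibration takes no time and is no camera call; for the wrist camera it gives the pose at the moment of the call.
- close_job(): hands the job in, once; it reports no verdict.
The state is a dict: "t": time; "joint_pos": joint angles; "joint_velocities": joint speeds; "joint_torque": joint torques, N m; "position": TCP position; "orientation": TCP orientation; "contact_force": force on the tool from outside, world axes, zero at the start; "torque": the same for the moment, N m; "grip_width": finger opening in mm.
Only numpy, scipy, OpenCV 4.12 (cv2) and the standard library are available. Lean on these libraries where they do the work, as an engineer would, in place of code of your own. Each camera call takes 0.05 s, during which the arm holds its last target.

TASK

Refill the can dispenser on the counter: take the two orange cans off the draining rack and lay them, one after the other and without dropping them, on their side through the open hatch so that they roll down the lane behind the cans already there, all lying the same way round with the pull-ring lids on the side with the viewing slot. Then close the hatch flap fully. Leave the green can on the rack; it is another drink, and do not disturb the pot, the cups or the bowl.

Things in the scene. Friction and masses are not known exactly. Their poses are not given: they have to be found in the camera images.
- dispenser: white and red sheet-metal can dispenser, fixed, 361 x 105 mm. Origin on the counter under the middle of its loading hatch; x level along the lane to its low end, y across the lane to the side with the long viewing slot (other side solid), z up. Lane 99 mm wide, falls 0.14 rad to +x, rear wall x=-70 mm, front stop x=283 mm; walls rise 66 mm above its floor; fixed roof x=74 to 220 mm
- hatch_floor (a point): point of the lane floor in the middle of the hatch: 62 mm above the counter, on the lane's centre line (dispenser x=0, y=0). The hatch is open from x=-60 to +74 mm. A can laid here rolls down by itself and rests behind the two already at the front stop (those at x=259 and 206 mm; the next places are x=152 and 99 mm)
- flap (a joint): hatch flap, red sheet metal 136 x 105 mm, 0.12 kg, hinged at the hatch edge nearer the low end: 0 = shut (parallel to the lane, on the walls), grows as it swings up and over towards the low end, stop at 2.1 rad; starts open, 1.7 to 2.1. Stiff hinge (0.13 N m): stays where left, takes 1 to 2 N at its edge either way
- flap_hinge (a point): middle of the flap's hinge axis, which runs along the dispenser's y
- flap_edge (a point): middle of the flap's free edge, 139 mm from the hinge axis; the edge is folded 9 mm downwards
- flap_bar (a point): middle of the steel bar handle on the flap's outer face: round bar 10 mm thick, 60 mm long, parallel to the hinge, 115 mm from the hinge along the flap, 28 mm off its face
- can_a: orange drink can to load, a cylinder 54 mm in diameter, 89 mm long, 0.13 to 0.26 kg, lying on the rack. Origin at its centre; y axis along the can, pointing out of the lid end (the end with the pull ring; the yellow band round the can is nearer that end). It may point either way on the rack
- can_a_lid (a point): middle of can_a's lid, 44.5 mm from its centre along its y axis
- can_b: the other orange can to load, the same as can_a; the two point opposite ways on the rack
- can_b_lid (a point): middle of can_b's lid, 44.5 mm from its centre along its y axis
- can_in1: orange can already in the dispenser, at the front stop; same size and axes as can_a
- can_in2: orange can already in the dispenser, behind can_in1; same size and axes as can_a
- can_green: green can with a white band, same size and axes as can_a; stays on the rack
- rack: low wire draining rack, fixed, 286 (x) x 126 mm (y); origin on the counter under its middle. Three cans lie along its y at x=-95, 0, +95 mm in any order, 41 mm apart, their centres 36 mm above the counter, each in a groove between two wires at 20 mm either side of its axis (wire tops 17 mm high). Frame wires 11 mm high round the edge
- pot: bystander: glazed clay pot with lid, 170 mm across (two small side handles reach 110 mm from its axis), about 125 mm high; origin under its middle
- cups: bystander: nested stack of white foam cups, mouths down, 84 mm across at the foot, 148 mm high; origin under its middle
- bowl: bystander: small terracotta bowl, 100 mm across, 45 mm high; origin under its middle
There are look-alikes about, which are no part of the job. What is shaped like the can_b but pink is not meant.

How it is judged (in metres and radians):
On the way, in this order (a step that is already met when the one before it is completed fails the run):
1. one orange can has rolled down the lane, lid to the slot side (((x of can_a in the frame of dispenser between 0.085 and 0.17 m and z of can_a in the frame of dispenser below 0.092 m and y of can_a_lid in the frame of dispenser above 0.033 m and y of can_a in the frame of dispenser below 0.02 m) or (x of can_b in the frame of dispenser between 0.085 and 0.17 m and z of can_b in the frame of dispenser below 0.092 m and y of can_b_lid in the frame of dispenser above 0.033 m and y of can_b in the frame of dispenser below 0.02 m))), for 0.2 s.
2. both orange cans have rolled down the lane, lids to the slot side (x of can_a in the frame of dispenser between 0.085 and 0.17 m and z of each of can_a, can_b in the frame of dispenser below 0.092 m and y of each of can_a_lid, can_b_lid in the frame of dispenser above 0.033 m and x of can_b in the frame of dispenser between 0.085 and 0.17 m and y of each of can_a, can_b in the frame of dispenser below 0.02 m), for 0.2 s.
3. the flap is shut (value of joint flap below 0.06 rad), for 0.2 s.
At the end, for the whole second after the job is handed in: Both orange cans rest in the roofed lane behind the first two (centres at dispenser x 85 to 170 mm, below 92 mm), each lid's middle over 33 mm to the slot side; the first two still in front (x over 240 and 185 mm); flap shut within 0.06 rad; green can on its rack (all of step 2 and x of can_in1 in the frame of dispenser above 0.24 m and x of can_in2 in the frame of dispenser above 0.185 m and value of joint flap below 0.06 rad and linear speed of each of can_a, can_b below 0.02 m/s and distance between can_green and rack below 0.125 m); the robot touches nothing.
It fails at once if an orange can let fall or thrown (faster than 0.85 m/s while not held) ((linear speed of can_a above 0.85 m/s and contact force between the fingers and can_a below 0.05 N) or (linear speed of can_b above 0.85 m/s and contact force between the fingers and can_b below 0.05 N)).
It fails at once if the green can pushed or lifted away (more than 30 mm) (distance of can_green from where it was at the start of the episode above 0.03 m).
It fails at once if the clay pot pushed or lifted away (more than 30 mm) (distance of pot from where it was at the start of the episode above 0.03 m).
It fails at once if the stack of cups pushed or lifted away (more than 30 mm) (distance of cups from where it was at the start of the episode above 0.03 m).
It fails at once if the bowl pushed or lifted away (more than 30 mm) (distance of bowl from where it was at the start of the episode above 0.03 m).
It also fails if it takes over 72 s, if anything falls off the work surface, if the arm or the gripper's body presses on something with over 40 N, if the wrist force passes 120 N, or if a joint passes its speed limit or range.

## Working session

There is one attempt and no reset: what is moved stays moved. The work goes in short steps, Python scripts to look and compute and a tool call to move; the robot and the scene stay as the last step left them, time stands still between calls to the robot, and variables do not carry over. Pictures are saved under pics/ and viewed, and the job is handed in when it is done.

Besides the shell and the picture viewer there is one more tool, called after "Emit:" as name([rows], argument=value, ...), one row to a line, values as JSON. jog_arm: Moves the arm, as the interface text tells. Its arguments: {"type":"object","properties":{"series":{"type":"array","items":{"type":"array","items":{"type":"number"}}},"squeeze":{"type":"number"}},"required":["series"]}

```bash
ls; mkdir -p pics; python3 - <<'E'
from station import *
import cv2
print(get_state())
import numpy as np
for n in ["scene","top","wrist"]:
    c=calibration(n); print(n,{k:np.round(v,3).tolist() if not isinstance(v,str) else v for k,v in c.items()})
    p,d=grab_frame(n); cv2.imwrite(f"pics/{n}0.png",p[:,:,::-1]); np.save(f"pics/{n}0.npy",d)
E
```

```text
pics
{'t': 0.0, 'joint_pos': array([ 1.05058479e+00,  2.77152453e-01, -2.79263667e-02,  1.26797790e+00,
       -6.93883985e-06,  1.46740946e+00]), 'joint_velocities': array([-0.00106673,  0.00019127, -0.00126063, -0.00020836, -0.00080234,
        0.00014331]), 'joint_torque': array([ 9.13329168e-04, -4.45516849e+01,  2.95197970e+01,  1.62907247e-02,
        1.77729686e-05,  9.70957181e-07]), 'position': array([252.64458481, 570.79451137, 230.12618318]), 'orientation': array([-3.43409790e-04,  2.06906719e-01,  9.78360022e-01, -1.07676556e-03]), 'contact_force': array([-0.1113338 ,  0.30092704,  0.74742652]), 'torque': array([ 0.0178318 , -0.06046635,  0.00700067]), 'grip_width': 85.4716844708642}
scene {'mtx': [[495.206, 0.0, 277.614], [0.0, 495.206, 208.569], [0.0, 0.0, 1.0]], 'cam_to_world': [[-0.496, -0.607, 0.621, 1495.375], [0.868, -0.352, 0.35, 565.182], [0.007, 0.713, 0.701, 1234.734], [0.0, 0.0, 0.0, 1.0]]}
top {'mtx': [[407.113, 0.0, 283.319], [0.0, 407.113, 211.335], [0.0, 0.0, 1.0]], 'cam_to_world': [[0.018, 0.995, -0.102, 400.673], [-1.0, 0.016, -0.022, -13.605], [-0.02, 0.103, 0.995, 1494.329], [0.0, 0.0, 0.0, 1.0]]}
wrist {'mtx': [[325.192, 0.0, 278.047], [0.0, 325.192, 211.295], [0.0, 0.0, 1.0]], 'cam_to_world': [[0.406, -0.883, -0.237, 191.76], [0.914, 0.391, 0.108, 598.268], [-0.002, -0.26, 0.966, 372.733], [0.0, 0.0, 0.0, 1.0]]}
```

View pics/scene0.png

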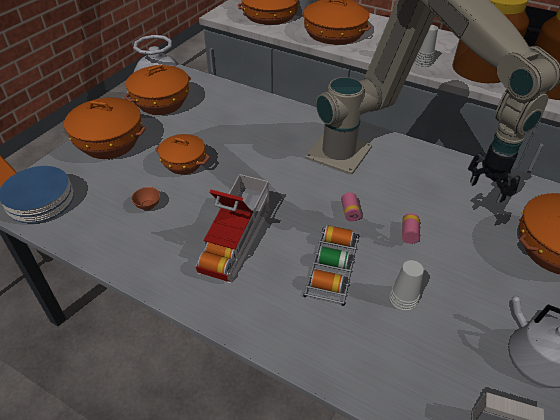

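View pics/top0.png

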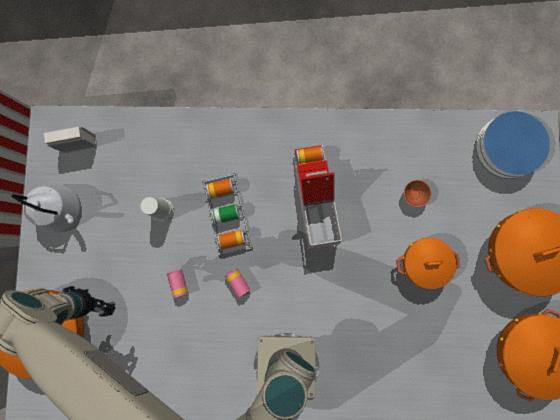

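View pics/wrist0.png

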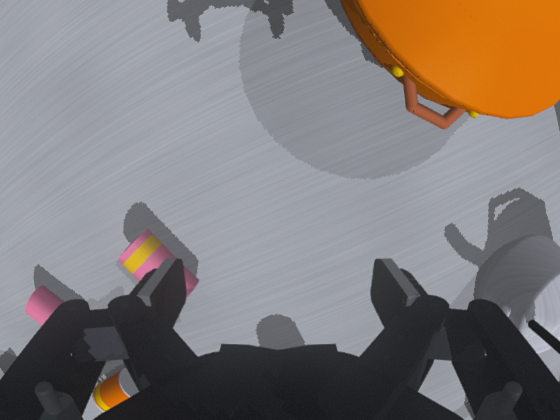

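```bash
cat > h.py <<'E'
import numpy as np, cv2
from station import *
def unproj(n,u,v,d=None,z=None,c=None):
    c=c or calibration(n); K=c["mtx"];T=c["cam_to_world"]
    r=np.array([(u-K[0,2])/K[0,0],-(v-K[1,2])/K[1,1],-1.0])
    if d is None:
        w=T[:3,:3]@r; d=(z-T[2,3])/w[2]
    return T[:3,:3]@(r*d)+T[:3,3]
def proj(n,P,c=None):
    c=c or calibration(n);K=c["mtx"];T=c["cam_to_world"]
    q=T[:3,:3].T@(np.array(P)-T[:3,3]); return K[0,0]*q[0]/-q[2]+K[0,2], K[1,2]-K[1,1]*q[1]/-q[2]
def crop(img,x0,y0,w,h,f,out):
    cv2.imwrite(out,cv2.resize(img[y0:y0+h,x0:x0+w],None,fx=f,fy=f,interpolation=cv2.INTER_CUBIC))
E
python3 - <<'E'
from h import *
t=cv2.imread("pics/top0.png");s=cv2.imread("pics/scene0.png")
crop(t,190,130,170,125,4.7,"pics/topc.png")
crop(s,180,165,190,145,4.2,"pics/scenec.png")
E
```

```text
(no output)
```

View pics/topc.png

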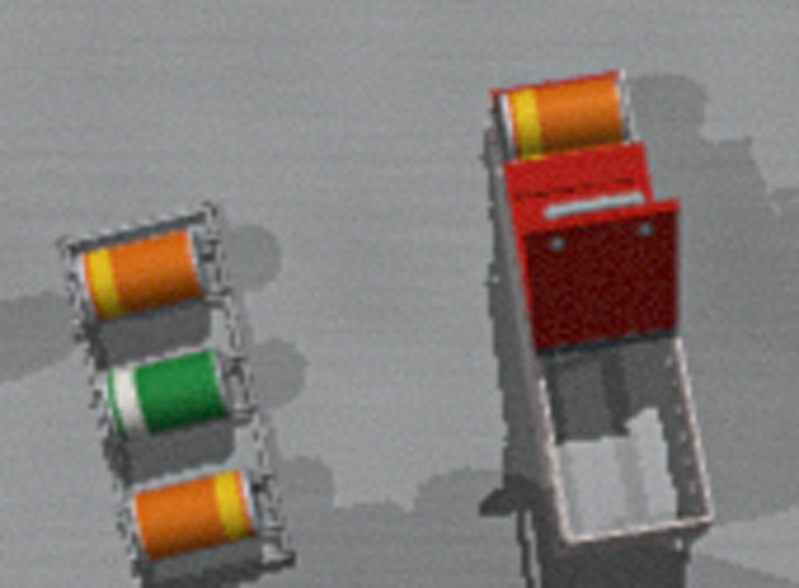

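View pics/scenec.png

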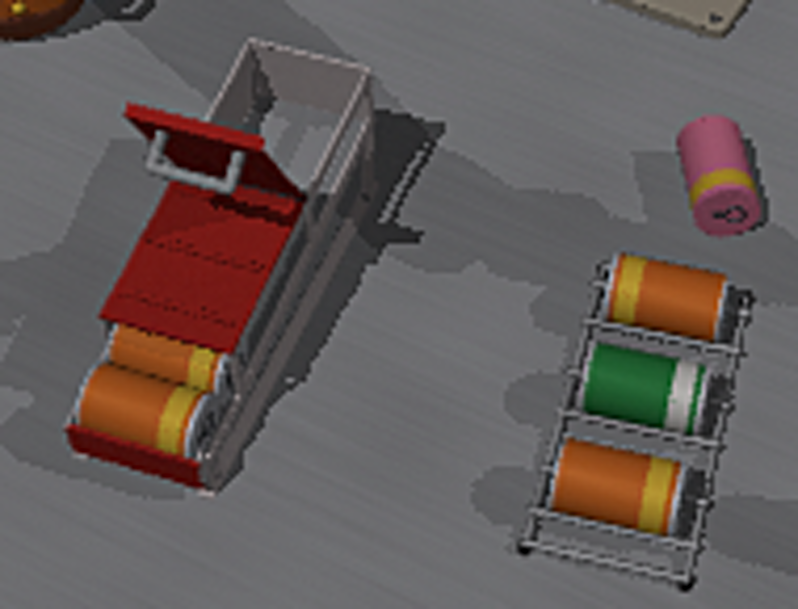

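```bash
python3 - <<'E'
from h import *
res={}
for n in ["top","scene"]:
    img=cv2.imread(f"pics/{n}0.png");d=np.load(f"pics/{n}0.npy");c=calibration(n)
    hsv=cv2.cvtColor(img,cv2.COLOR_BGR2HSV)
    boxes=dict(far=(200,170,240,202),green=(208,202,245,226),near=(212,226,250,252)) if n=="top" else dict(near=(320,222,362,247),green=(315,245,355,270),far=(308,266,350,295))
    for k,(x0,y0,x1,y1) in boxes.items():
        P=[]
        for v in range(y0,y1):
            for u in range(x0,x1):
                if d[v,u]>0:
                    p=unproj(n,u,v,d[v,u],c=c)
                    h=hsv[v,u]
                    if 44<p[2]<80: P.append(p)
        P=np.array(P); m=P.mean(0)
        # fit: axis as 2D min rect of points
        r=cv2.minAreaRect(P[:,:2].astype(np.float32))
        print(n,k,len(P),"mean",m.round(1),"zmax",np.percentile(P[:,2],98).round(1),"rect",np.round(r[0],1),np.round(r[1],1),round(r[2],1))
# dispenser rim
img=cv2.imread("pics/top0.png");d=np.load("pics/top0.npy")
c=calibration("top")
for f,lab in [((565,543),"rearL"),((710,521),"rearR"),((541,375),"L375"),((681,340),"R340"),((498,90),"frontL"),((622,72),"frontR"),((535,350),"hingeL"),((678,205),"edgeR"),((525,235),"edgeL")]:
    u,v=190+f[0]/4.7,130+f[1]/4.7
    print(lab,(round(u,1),round(v,1)),[unproj("top",u,v,d[int(v)+b,int(u)+a],c=c).round(0).tolist() for a in(-1,0,1) for b in (0,)])
E
```

```text
top far 341 mean [629.2 247.8  57.4] zmax 66.8 rect [631.  248.3] [51.  89.2] 14.2
top green 359 mean [537.6 226.   57.5] zmax 66.3 rect [538.4 226.8] [52.  90.3] 14.8
top near 361 mean [447.3 200.4  57.5] zmax 66.1 rect [447.7 200.9] [51.4 89.8] 15.0
scene near 365 mean [455.9 204.6  58.4] zmax 68.4 rect [470.7 209.1] [95.6 90.6] 17.1
scene green 396 mean [546.2 229.9  58.5] zmax 67.7 rect [565.9 234.7] [98.6 90.2] 13.5
scene far 451 mean [638.1 252.3  58.9] zmax 68.7 rect [633.  250.8] [51.7 91.2] 15.5
rearL (310.2, 245.5) [[430.0, -80.0, 44.0], [428.0, -76.0, 114.0], [428.0, -75.0, 134.0]]
rearR (341.1, 240.9) [[445.0, -178.0, 131.0], [445.0, -177.0, 139.0], [450.0, -194.0, -1.0]]
L375 (305.1, 209.8) [[550.0, -58.0, 106.0], [548.0, -57.0, 126.0], [556.0, -60.0, 53.0]]
R340 (334.9, 202.3) [[578.0, -160.0, 103.0], [576.0, -158.0, 117.0], [592.0, -171.0, -5.0]]
frontL (296.0, 149.1) [[790.0, -24.0, -0.0], [776.0, -24.0, 51.0], [777.0, -24.0, 48.0]]
frontR (322.3, 145.3) [[793.0, -119.0, 46.0], [791.0, -119.0, 52.0], [806.0, -123.0, -1.0]]
hingeL (303.8, 204.5) [[581.0, -56.0, -1.0], [573.0, -54.0, 64.0], [567.0, -53.0, 121.0]]
edgeR (334.3, 173.6) [[651.0, -143.0, 239.0], [650.0, -143.0, 242.0], [697.0, -167.0, 7.0]]
edgeL (301.7, 180.0) [[653.0, -45.0, 106.0], [653.0, -45.0, 111.0], [632.0, -42.0, 225.0]]
```

```bash
python3 - <<'E'
from h import *
s=cv2.imread("pics/scene0.png")
crop(s,190,170,90,70,8.5,"pics/sdisp.png")
t=cv2.imread("pics/top0.png")
crop(t,285,140,70,115,5.2,"pics/tdisp.png")
E
```

```text
(no output)
```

View pics/sdisp.png

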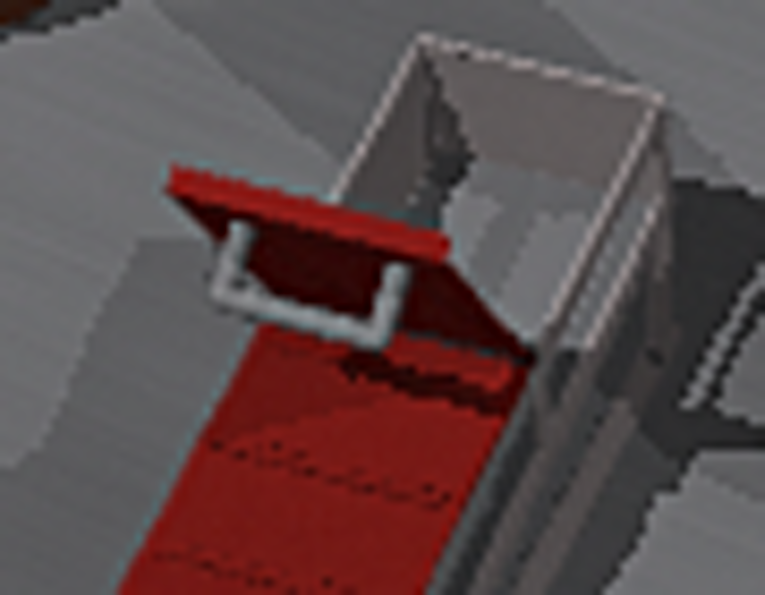

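View pics/tdisp.png

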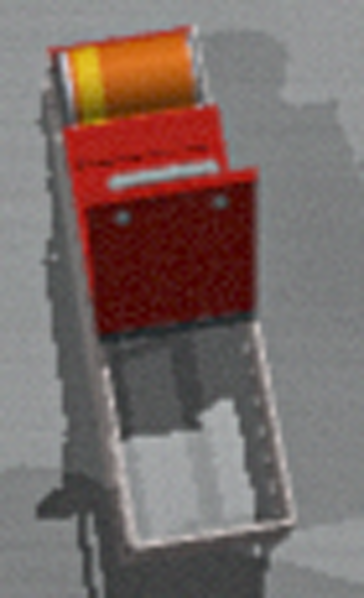

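```bash
python3 - <<'E'
from h import *
from scipy.optimize import least_squares
ct,cs=calibration("top"),calibration("scene")
z=138
T=lambda u,v,z:unproj("top",u,v,z=z,c=ct); S=lambda u,v,z:unproj("scene",u,v,z=z,c=cs)
t=lambda x,y:(285+x/5.2,140+y/5.2); s=lambda x,y:(190+x/8.5,170+y/8.5)
print("top rear +y,-y",T(*t(131,546),z).round(1),T(*t(296,524),z).round(1))
print("scene rear +y,-y",S(*s(662,98),z).round(1),S(*s(422,38),z).round(1))
# rim side lines at hinge x=74 z=118: points (105,345 top crop) 
print("hinge top +y,-y",T(*t(98,335),118).round(1),T(*t(258,318),118).round(1))
print("hinge scene +y",S(*s(530,355),118).round(1))
# front lip
print("front top",T(*t(50,48),50).round(1),T(*t(192,26),50).round(1))
# flap edge
print("edge scene", [S(*s(*p),242).round(1) for p in [(172,172),(448,243)]])
print("edge top", [T(*t(*p),242).round(1) for p in [(86,203),(258,172)]])
# depth-based outline: scene rim
d=np.load("pics/scene0.npy")
for p in [(172,180),(300,215),(440,248),(300,315)]:
    u,v=s(*p); print(p,unproj("scene",u,v,d[int(round(v)),int(round(u))],c=cs).round(1))
# rack corners: crop topc
q=lambda x,y:(190+x/4.7,130+y/4.7)
for p in [(65,240),(210,208),(290,560)]: print("rack",T(*q(*p),9).round(1))
E
```

```text
top rear +y,-y [429.5 -75.2 138. ] [ 445.4 -180.1  138. ]
scene rear +y,-y [428.6 -73.5 138. ] [ 445.6 -174.7  138. ]
hinge top +y,-y [567.1 -52.9 118. ] [ 580.  -157.3  118. ]
hinge scene +y [559.6 -54.  118. ]
front top [776.2 -18.8  50. ] [ 793.1 -117.4   50. ]
edge scene [array([ 649.2, -141. ,  242. ]), array([631.3, -38.3, 242. ])]
edge top [array([631.7, -41.1, 242. ]), array([ 652. , -143.8,  242. ])]
(172, 180) [ 651.3 -139.7  240.4]
(300, 215) [645.7 -89.6 242.6]
(440, 248) [633.  -40.5 240. ]
(300, 315) [658.8 -83.5 208.5]
rack [661.7 316.    9. ]
rack [689. 202.   9.]
rack [413.4 131.4   9. ]
```

```bash
cat >> h.py <<'E'
from scipy.spatial.transform import Rotation as Ro
def Rt(hd):
    h=np.radians(hd); return np.array([[np.cos(h),np.sin(h),0],[np.sin(h),-np.cos(h),0],[0,0,-1.]])
def go(*targets):
    s=get_state(); w,x,y,z=s["orientation"]; R=Ro.from_quat([x,y,z,w]).as_matrix(); p=s["position"]
    hd=np.degrees(np.arctan2(R[1,0],R[0,0])); print("t",round(s["t"],2),"pos",p.round(1),"head",round(hd,2),"F",s["contact_force"].round(1),"grip",round(s["grip_width"],1),"j",s["joint_pos"].round(2))
    for P,h in targets:
        sh=R.T@(np.array(P)-p)/1000; q=np.degrees(Ro.from_matrix(R.T@Rt(h)).as_rotvec())
        print("->",P,h,"shift",sh.round(4),"turn",q.round(2))
O=np.array([508.5,-114]); YAW=9.4
def D(x,y,z):
    c,s=np.cos(np.radians(YAW)),np.sin(np.radians(YAW)); return [round(O[0]+c*x-s*y,1),round(O[1]+s*x+c*y,1),z]
E
python3 -c "
from h import *
go(([632,249.5,150],284.5),([632,249.5,150],240))
print(unproj('top',155,207,z=148))"
```

```text
t 0.15 pos [252.7 571.  230.4] head 156.12 F [0.5 0.3 0.4] grip 85.3 j [ 1.05  0.28 -0.03  1.27 -0.    1.47]
-> [632, 249.5, 150] 284.5 shift [-0.477  -0.1403  0.0805] turn [-4.0000e-02 -1.2000e-01 -1.2838e+02]
-> [632, 249.5, 150] 240 shift [-0.477  -0.1403  0.0805] turn [-8.000e-02 -8.000e-02 -8.388e+01]
[546.80990665 446.0115076  148.        ]
```

Candidates in the top view: the orange cans at (220,187) and (231,240) on the rack are the two to load. The green can (227,213), the pink cans (177,283) and (237,283), and the orange cans already in the dispenser (311,154) are not. In the crop, the far orange can has its yellow band on the left, so its lid already faces the slot side. The near can's band is on the right, so it needs a half turn. The slot is in the dispenser's +y wall, facing the rack.

Emit:
jog_arm([
  [1, -0.477, -0.14, 0.03, 0, 0, -84],
  [1, -0.477, -0.14, 0.03, 0, 0, -84],
  [1, -0.477, -0.14, 0.03, 0, 0, -84],
  [1, -0.477, -0.14, 0.03, 0, 0, -84],
  [1, -0.477, -0.14, 0.03, 0, 0, -84],
  [1, -0.477, -0.14, 0.03, 0, 0, -84],
  [1, -0.477, -0.14, 0.03, 0, 0, -84],
  [1, -0.477, -0.14, 0.03, 0, 0, -84],
  [1, -0.477, -0.14, 0.03, 0, 0, -84],
  [1, -0.477, -0.14, 0.05, 0, 0, -84],
  [1, -0.477, -0.14, 0.05, 0, 0, -84],
  [1, -0.477, -0.14, 0.05, 0, 0, -84],
], squeeze=40)

```text
t: 1.35
position: [633.3, 246.9, 178.1]
orientation: [-0.002, -0.499, 0.867, -0.0]
contact_force: [-0.9, -0.4, 0.2]
grip_width: 85.2
```

```bash
python3 -c "
from h import *
go(([632,249.5,150],284.5))"
```

```text
t 1.35 pos [633.3 246.9 178.1] head -120.12 F [-0.9 -0.4  0.2] grip 85.2 j [ 0.28  0.4   0.04  1.21 -0.   -0.77]
-> [632, 249.5, 150] 284.5 shift [-0.0018  0.0024  0.0281] turn [  0.19  -0.2  -44.62]
```

Emit:
jog_arm([
  [1, -0.0018, 0.0024, 0.028, 0, 0, -44.6],
  [1, -0.0018, 0.0024, 0.028, 0, 0, -44.6],
  [1, -0.0018, 0.0024, 0.028, 0, 0, -44.6],
  [1, -0.0018, 0.0024, 0.028, 0, 0, -44.6],
  [1, -0.0018, 0.0024, 0.028, 0, 0, -44.6],
  [1, -0.0018, 0.0024, 0.028, 0, 0, -44.6],
  [1, -0.0018, 0.0024, 0.028, 0, 0, -44.6],
])

```text
t: 2.05
position: [631.4, 250.3, 150.3]
orientation: [0.002, 0.79, -0.613, -0.001]
contact_force: [0.4, -0.3, -0.3]
grip_width: 85.0
```

```bash
python3 -c "
from h import *
go(([632,249.5,60],284.5),([632,249.5,23],284.5))
c=calibration('wrist');print(c['cam_to_world'].round(3))
p,d=grab_frame('wrist');cv2.imwrite('pics/w1.png',p[:,:,::-1]);np.save('pics/w1.npy',d)"
```

```text
t 2.05 pos [631.4 250.3 150.3] head -75.61 F [ 0.4 -0.3 -0.3] grip 85.0 j [ 0.28  0.42  0.    1.16 -0.   -1.54]
-> [632, 249.5, 60] 284.5 shift [ 0.0008 -0.0008  0.0903] turn [ 0.25 -0.09 -0.11]
-> [632, 249.5, 23] 284.5 shift [ 0.0007 -0.001   0.1273] turn [ 0.25 -0.09 -0.11]
[[-9.69000e-01  2.38000e-01  6.90000e-02  6.47503e+02]
 [-2.48000e-01 -9.36000e-01 -2.50000e-01  1.87302e+02]
 [ 5.00000e-03 -2.59000e-01  9.66000e-01  2.92840e+02]
 [ 0.00000e+00  0.00000e+00  0.00000e+00  1.00000e+00]]
```

View pics/w1.png

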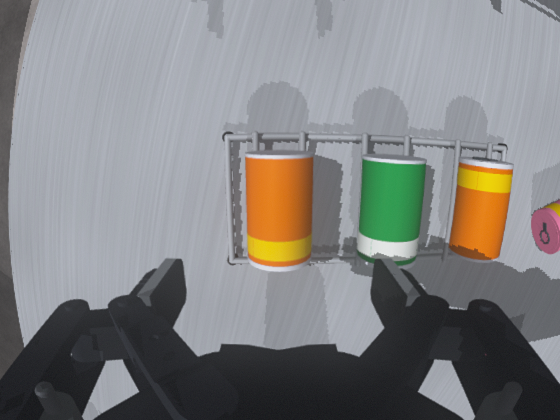

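The wrist view shows the far orange can at u 246–313, v 150–270, with the green and near cans to its right. I'll use its rim points to refine the pose.

```bash
cat >> h.py <<'E'
def wray(u,v,z,c):
    K=c["mtx"];T=c["cam_to_world"]
    a,b=u-K[0,2],v-K[1,2]; r=np.hypot(a,b); th=r/K[0,0]
    q=np.array([np.sin(th)*a/r,-np.sin(th)*b/r,-np.cos(th)]); w=T[:3,:3]@q
    return T[:3,3]+w*(z-T[2,3])/w[2]
E
python3 -c "
from h import *
c=calibration('wrist')
for n,u,v,z in [('bottom end top',280,151,63),('lid end top',281,267,63),('L edge',246,205,36),('R edge',313,205,36),('near bottomend',479,258,60),('near lidend',487,158,62)]:
    print(n,wray(u,v,z,c).round(1))
p=cv2.imread('pics/w1.png');crop(p,220,125,110,150,4,'pics/w1c.png')
"
```

```text
bottom end top [640.9 203.7  63. ]
lid end top [618.  289.4  63. ]
L edge [656.  254.9  36. ]
R edge [603.  241.4  36. ]
near bottomend [444.3 245.   60. ]
near lidend [475.2 160.2  62. ]
```

View pics/w1c.png

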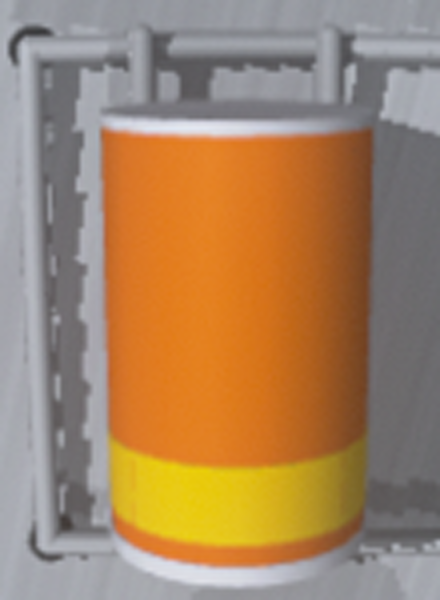

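```bash
python3 -c "
from h import *
c=calibration('wrist')
a=wray(279.5,157,63,c);b=wray(280,271,62.5,c);print(a,b,(a+b)/2,np.linalg.norm(a-b))
go(([632,249.5,60],284.5),([632,249.5,23],284.5))
"
```

```text
[640.13455091 207.881774    63.        ] [617.8402448  293.12796437  62.5       ] [628.98739785 250.50486918  62.75      ] 88.11469263293733
t 2.1 pos [631.5 250.1 150.2] head -75.62 F [ 0.2  0.5 -0.3] grip 85.3 j [ 0.28  0.42  0.    1.16 -0.   -1.54]
-> [632, 249.5, 60] 284.5 shift [ 0.0006 -0.0007  0.0902] turn [ 0.25 -0.1  -0.12]
-> [632, 249.5, 23] 284.5 shift [ 0.0005 -0.0009  0.1272] turn [ 0.25 -0.1  -0.12]
```

Emit:
jog_arm([
  [1, 0, 0, 0.05, 0.2, 0, 0],
  [1, 0, 0, 0.09, 0.2, 0, 0],
  [1, 0, 0, 0.115, 0.2, 0, 0],
  [1, 0, 0, 0.127, 0.2, 0, 0],
  [1, 0, 0, 0.127, 0.2, 0, 0],
  [-0.3, 0, 0, 0.127, 0.2, 0, 0],
  [-0.3, 0, 0, 0.127, 0.2, 0, 0],
  [-0.3, 0, 0, 0.127, 0.2, 0, 0],
  [-0.3, 0, 0, 0.127, 0.2, 0, 0],
  [-0.3, 0, 0, 0.127, 0.2, 0, 0],
  [-0.3, 0, 0, 0.127, 0.2, 0, 0],
], squeeze=40)

```text
t: 3.2
position: [630.4, 249.7, 25.8]
orientation: [0.001, 0.79, -0.613, 0.0]
contact_force: [-5.7, -1.2, 6.4]
grip_width: 52.5
```

```bash
python3 -c "
from h import *
go(([632,249.5,180],284.5),(D(-5,150,190),279.4))"
```

```text
t 3.2 pos [630.4 249.7  25.8] head -75.63 F [-5.7 -1.2  6.4] grip 52.5 j [ 0.28  0.53 -0.12  0.92 -0.   -1.54]
-> [632, 249.5, 180] 284.5 shift [ 0.0009 -0.0013 -0.1542] turn [ 0.09 -0.09 -0.13]
-> [np.float64(479.1), np.float64(33.2), 190] 279.4 shift [ 0.1725  0.2005 -0.1636] turn [ 0.08 -0.1   4.97]
```

Emit:
jog_arm([
  [-0.3, 0, 0, -0.01, 0, 0, 0],
  [-0.3, 0, 0, -0.02, 0, 0, 0],
  [-0.3, 0, 0, -0.04, 0, 0, 0],
  [-0.3, 0, 0, -0.07, 0, 0, 0],
  [-0.3, 0, 0, -0.11, 0, 0, 0],
  [-0.3, 0, 0, -0.154, 0, 0, 0],
  [-0.3, 0, 0, -0.164, 0, 0, 0],
  [-0.3, 0, 0, -0.164, 0, 0, 0],
])

```text
t: 4.0
position: [633.2, 250.8, 194.4]
orientation: [-0.002, 0.79, -0.613, 0.003]
contact_force: [0.8, -0.1, -1.8]
grip_width: 52.8
```

```bash
python3 -c "
from h import *
go((D(-5,150,190),279.4),(D(-5,0,190),279.4))
c=calibration('wrist');np.save('pics/w2c.npy',c['cam_to_world'])
p,d=grab_frame('wrist');cv2.imwrite('pics/w2.png',p[:,:,::-1]);np.save('pics/w2.npy',d)"
```

```text
t 4.0 pos [633.2 250.8 194.4] head -75.63 F [ 0.8 -0.1 -1.8] grip 52.8 j [ 0.28  0.39  0.05  1.23 -0.   -1.54]
-> [np.float64(479.1), np.float64(33.2), 190] 279.4 shift [0.1726 0.2034 0.0032] turn [-0.4  -0.06  4.97]
-> [np.float64(503.6), np.float64(-114.8), 190] 279.4 shift [0.322  0.2163 0.0033] turn [-0.4  -0.06  4.97]
```

View pics/w2.png

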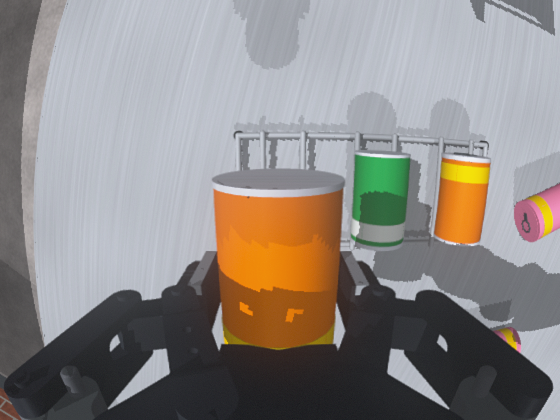

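```bash
python3 -c "
from h import *
c=calibration('wrist');s=get_state();R=Rt(284.5)
p=cv2.imread('pics/w2.png');crop(p,200,155,160,60,4.8,'pics/w2c.png')
for v in (189,191,193,195):
  P=wray(279,v,231.6,c);print(v,P.round(1),(R.T@(P-s['position'])).round(1))
"
```

```text
189 [641.6 206.5 231.6] [ 45.    1.2 -40.2]
191 [641.4 207.1 231.6] [ 44.3   1.2 -40.2]
193 [641.3 207.8 231.6] [ 43.6   1.2 -40.2]
195 [641.1 208.4 231.6] [ 43.    1.2 -40.2]
```

View pics/w2c.png

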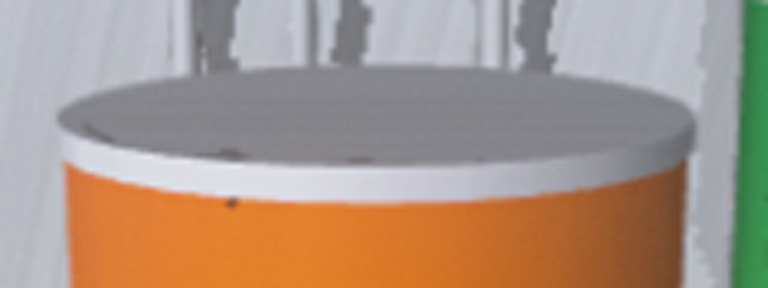

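Emit:
jog_arm([
  [-0.3, 0.0432, 0.0508, 0, 0, 0, 1.3],
  [-0.3, 0.0863, 0.1017, 0.001, 0, 0, 2.5],
  [-0.3, 0.1294, 0.1525, 0.002, 0, 0, 3.7],
  [-0.3, 0.1726, 0.2034, 0.003, -0.4, 0, 5],
  [-0.3, 0.1726, 0.2034, 0.003, -0.4, 0, 5],
  [-0.3, 0.22, 0.2076, 0.003, -0.4, 0, 5],
  [-0.3, 0.265, 0.2116, 0.003, -0.4, 0, 5],
  [-0.3, 0.3, 0.2144, 0.003, -0.4, 0, 5],
  [-0.3, 0.322, 0.2163, 0.003, -0.4, 0, 5],
  [-0.3, 0.322, 0.2163, 0.003, -0.4, 0, 5],
  [-0.3, 0.322, 0.2163, 0.003, -0.4, 0, 5],
])

```text
t: 5.15
position: [500.2, -115.0, 186.3]
orientation: [0.003, 0.762, -0.647, -0.003]
contact_force: [0.4, 0.5, -1.5]
grip_width: 52.5
```

```bash
python3 -c "
from h import *
go((D(-5,0,79),279.4))
for n in ['wrist','top','scene']:
  p,d=grab_frame(n);cv2.imwrite('pics/%s3.png'%n,p[:,:,::-1]);np.save('pics/%s3.npy'%n,d)
t=cv2.imread('pics/top3.png');crop(t,275,130,90,125,4.6,'pics/t3c.png')
t=cv2.imread('pics/scene3.png');crop(t,190,130,120,100,6,'pics/s3c.png')
"
```

```text
t 5.15 pos [ 500.2 -115.   186.3] head -80.7 F [ 0.4  0.5 -1.5] grip 52.5 j [-0.35  0.11 -0.32  1.14 -0.   -2.08]
-> [np.float64(503.6), np.float64(-114.8), 79] 279.4 shift [ 0.0005 -0.0043  0.1073] turn [ 0.51  0.06 -0.1 ]
```

View pics/wrist3.png

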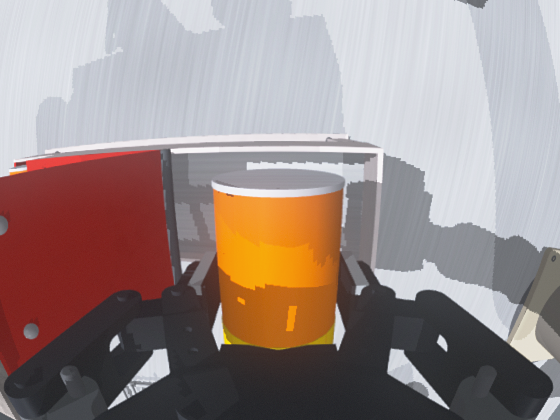

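View pics/s3c.png

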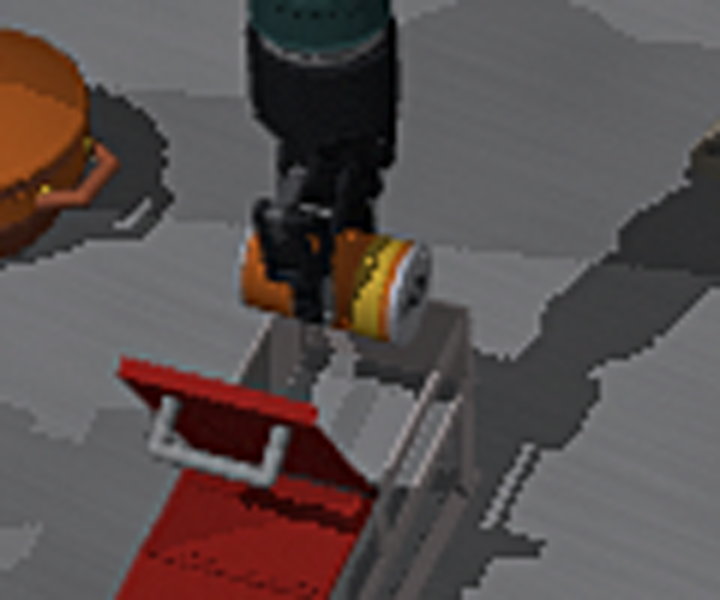

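```bash
python3 -c "
from h import *
p=cv2.imread('pics/wrist3.png');crop(p,160,120,240,80,3.3,'pics/w3c.png')
c=calibration('wrist')
for u,v,z in [(378,153,138),(383,148,138),(345,152.5,134),(250,152,124),(180,152,119),(377,255,138),(381,265,138)]:
  P=wray(u,v,z,c);h=np.radians(YAW);q=P[:2]-O
  print(u,v,P.round(1),'disp',(q@[np.cos(h),np.sin(h)]).round(1),(q@[-np.sin(h),np.cos(h)]).round(1))
"
```

```text
378 153 [ 447.9 -173.6  138. ] disp -69.5 -48.9
383 148 [ 445.4 -177.2  138. ] disp -72.6 -52.1
345 152.5 [ 467.5 -169.7  134. ] disp -49.5 -48.2
250 152 [ 525.1 -159.2  124. ] disp 9.0 -47.3
180 152 [ 572.1 -152.2  119. ] disp 56.5 -48.1
377 255 [ 432.5 -108.5  138. ] disp -74.0 17.8
381 265 [ 427.7 -101.8  138. ] disp -77.7 25.3
```

View pics/w3c.png

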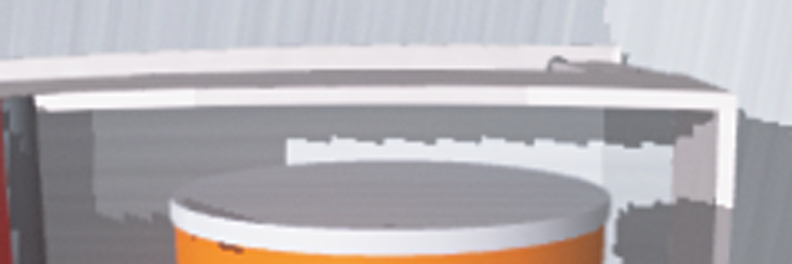

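```bash
python3 -c "
from h import *
go((D(-5,1,130),279.4),(D(-5,1,83),279.4))
"
```

```text
t 5.3 pos [ 500.9 -113.9  187.4] head -80.55 F [ 0.6  0.  -1. ] grip 52.8 j [-0.35  0.11 -0.32  1.14 -0.   -2.08]
-> [np.float64(503.4), np.float64(-113.8), 130] 279.4 shift [ 0.0003 -0.0029  0.0574] turn [ 0.41 -0.01  0.05]
-> [np.float64(503.4), np.float64(-113.8), 83] 279.4 shift [ 0.0002 -0.0032  0.1044] turn [ 0.41 -0.01  0.05]
```

Emit:
jog_arm([
  [-0.3, 0, -0.003, 0.02, 0.3, 0, 0],
  [-0.3, 0, -0.003, 0.045, 0.3, 0, 0],
  [-0.3, 0, -0.003, 0.057, 0.3, 0, 0],
  [-0.3, 0, -0.003, 0.057, 0.3, 0, 0],
])

```text
t: 5.7
position: [501.3, -112.0, 128.2]
orientation: [0.002, 0.763, -0.646, -0.003]
contact_force: [-0.9, -0.0, -1.4]
grip_width: 52.7
```

```bash
python3 -c "
from h import *
go((D(-5,1,100),279.4),(D(-5,1,83),279.4))
"
```

```text
t 5.7 pos [ 501.3 -112.   128.2] head -80.47 F [-0.9 -0.  -1.4] grip 52.7 j [-0.35  0.16 -0.4   1.02 -0.   -2.08]
-> [np.float64(503.4), np.float64(-113.8), 100] 279.4 shift [ 0.0022 -0.002   0.0282] turn [0.36 0.13 0.13]
-> [np.float64(503.4), np.float64(-113.8), 83] 279.4 shift [ 0.0023 -0.0021  0.0452] turn [0.36 0.13 0.13]
```

Emit:
jog_arm([
  [-0.3, 0.0022, -0.002, 0, 0.3, 0, 0],
  [-0.3, 0.0022, -0.002, 0.015, 0.3, 0, 0],
  [-0.3, 0.0022, -0.002, 0.028, 0.3, 0, 0],
  [-0.3, 0.0022, -0.002, 0.038, 0.3, 0, 0],
  [-0.3, 0.0022, -0.002, 0.045, 0.3, 0, 0],
  [-0.3, 0.0022, -0.002, 0.045, 0.3, 0, 0],
])

```text
t: 6.3
position: [502.4, -113.4, 82.1]
orientation: [0.0, 0.763, -0.646, -0.002]
contact_force: [0.1, 0.3, -1.7]
grip_width: 52.8
```

```bash
python3 -c "
from h import *
go((D(-5,1,83),279.4))
for n in ['scene']:
  p,d=grab_frame(n);cv2.imwrite('pics/%s4.png'%n,p[:,:,::-1]);np.save('pics/%s4.npy'%n,d)
t=cv2.imread('pics/scene4.png');crop(t,190,130,120,100,6,'pics/s4c.png')
"
```

```text
t 6.3 pos [ 502.4 -113.4   82.1] head -80.48 F [ 0.1  0.3 -1.7] grip 52.8 j [-0.35  0.22 -0.45  0.91  0.   -2.09]
-> [np.float64(503.4), np.float64(-113.8), 83] 279.4 shift [ 0.0005 -0.0009 -0.0009] turn [0.18 0.2  0.12]
```

View pics/s4c.png

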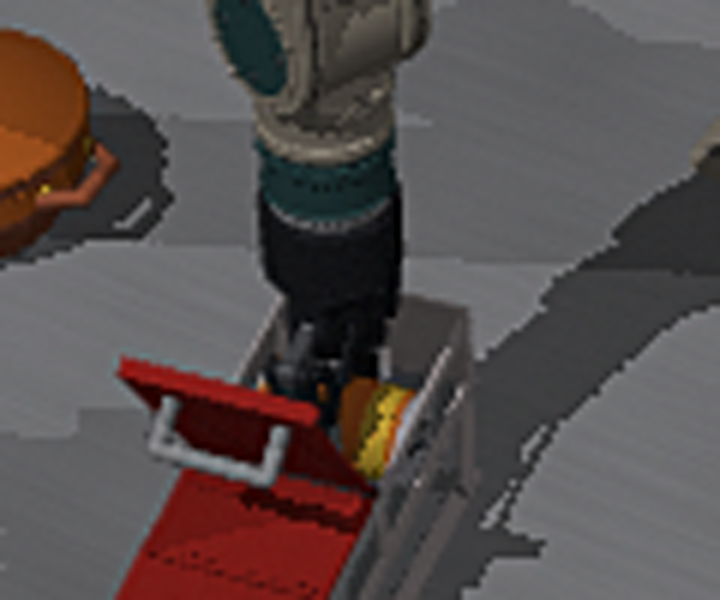

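Emit:
jog_arm([
  [-0.3, 0, 0, 0.002, 0, 0, 0],
  [-0.3, 0, 0, 0.002, 0, 0, 0],
  [0.1, 0, 0, 0.002, 0, 0, 0],
  [0.4, 0, 0, 0.002, 0, 0, 0],
  [0.5, 0, 0, 0.002, 0, 0, 0],
  [0.5, 0, 0, 0.002, 0, 0, 0],
])

```text
t: 6.95
position: [503.5, -113.8, 81.2]
orientation: [-0.0, 0.763, -0.646, -0.001]
contact_force: [-0.8, 0.7, 0.8]
grip_width: 63.9
```

```bash
python3 -c "
from h import *
go((D(-5,1,83),279.4))
"
```

```text
t 6.95 pos [ 503.5 -113.8   81.2] head -80.47 F [-0.8  0.7  0.8] grip 63.9 j [-0.35  0.22 -0.45  0.91  0.   -2.09]
-> [np.float64(503.4), np.float64(-113.8), 83] 279.4 shift [-0.      0.0001 -0.0018] turn [0.06 0.13 0.13]
```

Emit:
jog_arm([
  [0.5, 0, 0, -0.008, 0, 0, 0],
  [0.5, 0, 0, -0.018, 0, 0, 0],
  [0.5, 0, 0, -0.03, 0, 0, 0],
  [0.5, 0, 0, -0.045, 0, 0, 0],
  [0.5, 0, 0, -0.07, 0, 0, 0],
  [0.5, 0, 0, -0.1, 0, 0, 0],
  [0.5, 0, 0, -0.12, 0, 0, 0],
  [0.5, 0, 0, -0.12, 0, 0, 0],
])

```text
t: 7.75
position: [506.5, -115.1, 206.0]
orientation: [-0.002, 0.763, -0.646, 0.003]
contact_force: [-0.4, -0.2, 0.3]
grip_width: 64.1
```

```bash
python3 -c "
from h import *
go((D(-5,150,190),270),([448.5,202,150],284.5))
for n in ['scene','wrist']:
  p,d=grab_frame(n);cv2.imwrite('pics/%s5.png'%n,p[:,:,::-1]);np.save('pics/%s5.npy'%n,d)
t=cv2.imread('pics/scene5.png');crop(t,190,160,90,125,4.7,'pics/s5c.png')
"
```

```text
t 7.75 pos [ 506.5 -115.1  206. ] head -80.47 F [-0.4 -0.2  0.3] grip 64.1 j [-0.35  0.1  -0.3   1.17  0.   -2.09]
-> [np.float64(479.1), np.float64(33.2), 190] 270 shift [-0.1508  0.0026  0.0157] turn [-0.38 -0.08  9.53]
-> [448.5, 202, 150] 284.5 shift [-0.3224  0.0051  0.0554] turn [-0.37 -0.12 -4.97]
```

View pics/s5c.png

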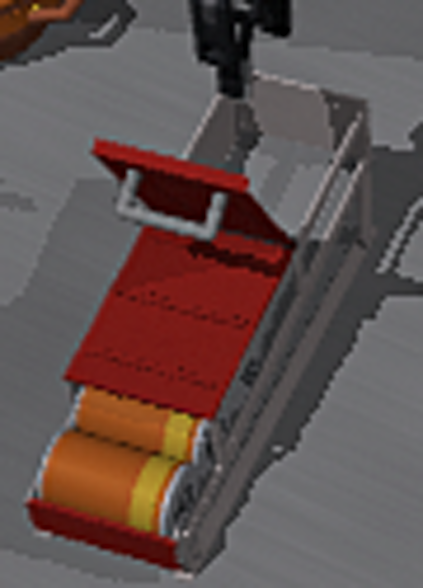

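View pics/wrist5.png

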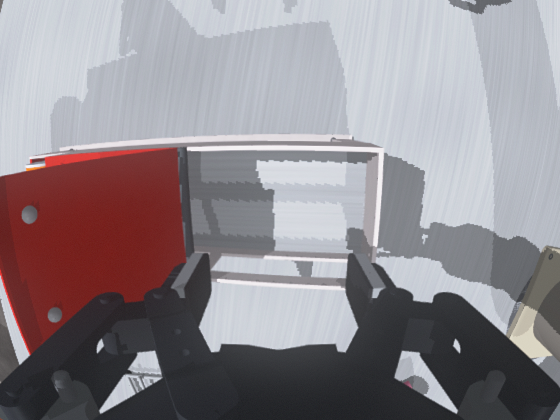

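Wrist and scene views show the hatch empty, so the first can has rolled down under the roof. Next is the near orange can.

Emit:
jog_arm([
  [0.5, -0.05, 0, 0, -0.2, 0, 0],
  [0.7, -0.1, 0.001, 0, -0.3, 0, -1],
  [1, -0.15, 0.002, 0, -0.3, 0, -2],
  [1, -0.2, 0.003, 0, -0.3, 0, -3],
  [1, -0.25, 0.004, 0.01, -0.3, 0, -4],
  [1, -0.3, 0.005, 0.03, -0.3, 0, -5],
  [1, -0.322, 0.005, 0.055, -0.3, 0, -5],
  [1, -0.322, 0.005, 0.055, -0.3, 0, -5],
  [1, -0.322, 0.005, 0.055, -0.3, 0, -5],
])

```text
t: 8.75
position: [444.1, 202.4, 145.9]
orientation: [0.003, 0.791, -0.611, -0.003]
contact_force: [0.2, -0.3, 1.0]
grip_width: 85.3
```

```bash
python3 -c "
from h import *
go(([448.5,202,23],284.5))
c=calibration('wrist')
p,d=grab_frame('wrist');cv2.imwrite('pics/w6.png',p[:,:,::-1])
crop(p[:,:,::-1],200,125,150,160,3.7,'pics/w6c.png')
np.save('pics/w6T.npy',c['cam_to_world'])
"
```

```text
t 8.75 pos [444.1 202.4 145.9] head -75.39 F [ 0.2 -0.3  1. ] grip 85.3 j [ 0.29  0.1  -0.43  1.05  0.   -1.53]
-> [448.5, 202, 23] 284.5 shift [ 0.0017 -0.0052  0.1229] turn [0.49 0.05 0.11]
```

View pics/w6.png

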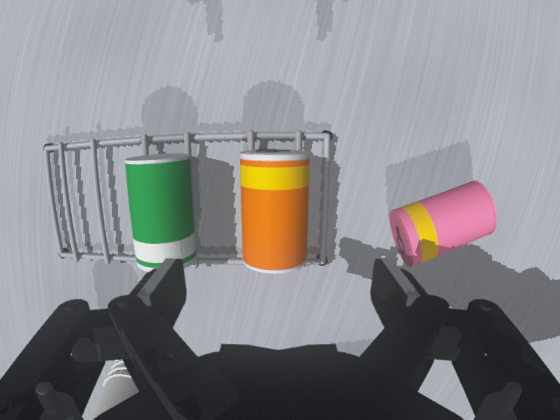

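View pics/w6c.png

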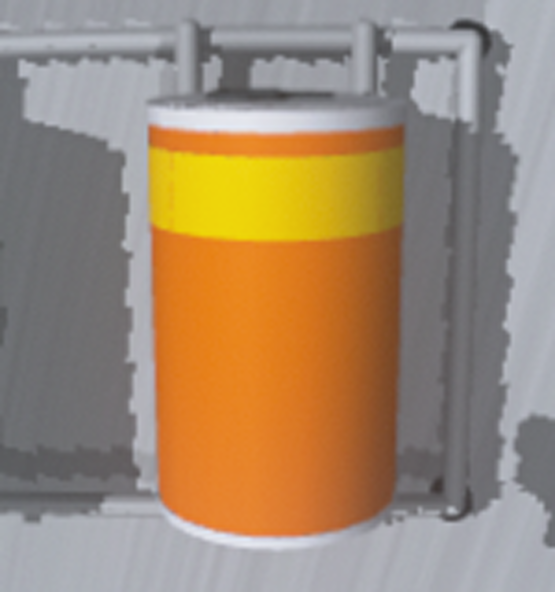

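```bash
python3 -c "
from h import *
c=calibration('wrist')
a=wray(274.5,154.5,63,c);b=wray(275,273,62.5,c);m=(a+b)/2;print(a,b,m,np.linalg.norm(a-b))
go(([448,202,23],284.5),([m[0],m[1],23],284.5))
"
```

```text
[457.77788452 158.94430811  63.        ] [435.04783712 246.45295787  62.5       ] [446.41286082 202.69863299  62.75      ] 90.41387524145784
t 8.8 pos [445.3 202.1 147. ] head -75.47 F [ 0.1 -0.3  0.7] grip 85.4 j [ 0.29  0.1  -0.42  1.05  0.   -1.53]
-> [448, 202, 23] 284.5 shift [ 0.0009 -0.0033  0.124 ] turn [0.35 0.06 0.03]
-> [np.float64(446.41286082179766), np.float64(202.6986329905613), 23] 284.5 shift [-0.0002 -0.002   0.124 ] turn [0.35 0.06 0.03]
```

Emit:
jog_arm([
  [1, 0, -0.002, 0.045, 0.3, 0, 0],
  [1, 0, -0.0025, 0.09, 0.3, 0, 0],
  [1, 0, -0.0025, 0.113, 0.3, 0, 0],
  [1, 0, -0.0025, 0.122, 0.3, 0, 0],
  [1, 0, -0.0025, 0.122, 0.3, 0, 0],
  [-0.3, 0, -0.0025, 0.122, 0.3, 0, 0],
  [-0.3, 0, -0.0025, 0.122, 0.3, 0, 0],
  [-0.3, 0, -0.0025, 0.122, 0.3, 0, 0],
  [-0.3, 0, -0.0025, 0.122, 0.3, 0, 0],
  [-0.3, 0, -0.0025, 0.122, 0.3, 0, 0],
  [-0.3, 0, -0.0025, 0.122, 0.3, 0, 0],
], squeeze=40)

```text
t: 9.9
position: [446.3, 202.4, 26.7]
orientation: [0.001, 0.791, -0.612, -0.001]
contact_force: [-4.9, -2.0, 7.8]
grip_width: 52.7
```

```bash
python3 -c "
from h import *
go((D(-5,150,190),192),(D(-5,150,190),99.4))
"
```

```text
t 9.9 pos [446.3 202.4  26.7] head -75.46 F [-4.9 -2.   7.8] grip 52.7 j [ 0.29  0.25 -0.55  0.77  0.   -1.53]
-> [np.float64(479.1), np.float64(33.2), 190] 192 shift [ 0.1719  0.011  -0.1633] turn [ 1.000e-01 -7.000e-02  9.254e+01]
-> [np.float64(479.1), np.float64(33.2), 190] 99.4 shift [ 0.1719  0.011  -0.1633] turn [-2.0000e-02  1.7000e-01 -1.7486e+02]
```

Emit:
jog_arm([
  [-0.3, 0, 0, -0.01, 0, 0, 0],
  [-0.3, 0, 0, -0.025, 0, 0, 0],
  [-0.3, 0, 0, -0.055, 0, 0, 0],
  [-0.3, 0, 0, -0.09, 0, 0, 0],
  [-0.3, 0, 0, -0.13, 0, 0, 0],
  [-0.3, 0, 0, -0.163, 0, 0, 0],
  [-0.3, 0.02, 0.001, -0.163, 0, 0, 8],
  [-0.3, 0.045, 0.003, -0.163, 0, 0, 16],
  [-0.3, 0.07, 0.005, -0.163, 0, 0, 24],
  [-0.3, 0.095, 0.006, -0.163, 0, 0, 32],
  [-0.3, 0.12, 0.008, -0.163, 0, 0, 40],
  [-0.3, 0.145, 0.01, -0.163, 0, 0, 48],
])

```text
t: 11.1
position: [473.9, 58.6, 191.2]
orientation: [0.0, -0.471, 0.882, -0.0]
contact_force: [0.6, 0.8, -2.4]
grip_width: 52.8
```

```bash
python3 -c "
from h import *
go((D(-5,150,190),145),(D(-5,150,190),99.4))
"
```

```text
t 11.1 pos [473.9  58.6 191.2] head -123.78 F [ 0.6  0.8 -2.4] grip 52.8 j [-0.01  0.04 -0.39  1.14 -0.   -0.99]
-> [np.float64(479.1), np.float64(33.2), 190] 145 shift [ 0.0182 -0.0184  0.0012] turn [-2.000e-02  3.000e-02  9.122e+01]
-> [np.float64(479.1), np.float64(33.2), 190] 99.4 shift [ 0.0182 -0.0184  0.0012] turn [-0.0000e+00  4.0000e-02  1.3682e+02]
```

Emit:
jog_arm([
  [-0.3, 0.006, -0.006, 0, 0, 0, 8],
  [-0.3, 0.012, -0.012, 0, 0, 0, 16],
  [-0.3, 0.018, -0.018, 0, 0, 0, 24],
  [-0.3, 0.018, -0.018, 0, 0, 0, 32],
  [-0.3, 0.018, -0.018, 0, 0, 0, 40],
  [-0.3, 0.018, -0.018, 0, 0, 0, 48],
  [-0.3, 0.018, -0.018, 0, 0, 0, 56],
  [-0.3, 0.018, -0.018, 0, 0, 0, 64],
  [-0.3, 0.018, -0.018, 0, 0, 0, 72],
  [-0.3, 0.018, -0.018, 0, 0, 0, 80],
  [-0.3, 0.018, -0.018, 0, 0, 0, 88],
  [-0.3, 0.018, -0.018, 0, 0, 0, 91],
])

```text
t: 12.3
position: [479.2, 33.7, 192.5]
orientation: [0.001, 0.301, 0.954, 0.0]
contact_force: [-0.2, 0.6, -2.8]
grip_width: 52.7
```

```bash
python3 -c "
from h import *
go((D(-5,0,190),99.4))
"
```

```text
t 12.3 pos [479.2  33.7 192.5] head 145.02 F [-0.2  0.6 -2.8] grip 52.7 j [-0.06  0.04 -0.39  1.14 -0.    0.55]
-> [np.float64(503.6), np.float64(-114.8), 190] 99.4 shift [-0.1051 -0.1077  0.0026] turn [ 0.12  0.09 45.62]
```

Emit:
jog_arm([
  [-0.3, 0, 0, 0, 0, 0, 8],
  [-0.3, 0, 0, 0, 0, 0, 16],
  [-0.3, 0, 0, 0, 0, 0, 24],
  [-0.3, 0, 0, 0, 0, 0, 32],
  [-0.3, -0.026, -0.027, 0, 0, 0, 40],
  [-0.3, -0.055, -0.056, 0, 0, 0, 45.6],
  [-0.3, -0.085, -0.087, 0, 0, 0, 45.6],
  [-0.3, -0.105, -0.108, 0.002, 0, 0, 45.6],
  [-0.3, -0.105, -0.108, 0.002, 0, 0, 45.6],
  [-0.3, -0.105, -0.108, 0.002, 0, 0, 45.6],
  [-0.3, -0.105, -0.108, 0.002, 0, 0, 45.6],
])

```text
t: 13.4
position: [503.2, -114.3, 191.1]
orientation: [0.001, 0.646, 0.763, 0.001]
contact_force: [-0.3, 0.1, -2.9]
grip_width: 52.4
```

```bash
python3 -c "
from h import *
go((D(-5,0,130),99.4))
for n in ['scene','wrist']:
  p,d=grab_frame(n);cv2.imwrite('pics/%s7.png'%n,p[:,:,::-1])
t=cv2.imread('pics/scene7.png');crop(t,190,150,110,125,4.7,'pics/s7c.png')
"
```

```text
t 13.4 pos [ 503.2 -114.3  191.1] head 99.46 F [-0.3  0.1 -2.9] grip 52.4 j [-0.35  0.11 -0.32  1.14  0.    1.06]
-> [np.float64(503.6), np.float64(-114.8), 130] 99.4 shift [-0.0005  0.0002  0.0611] turn [0.17 0.03 0.06]
```

View pics/wrist7.png

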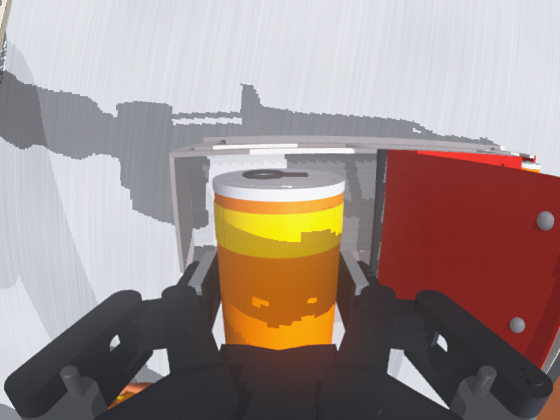

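View pics/s7c.png

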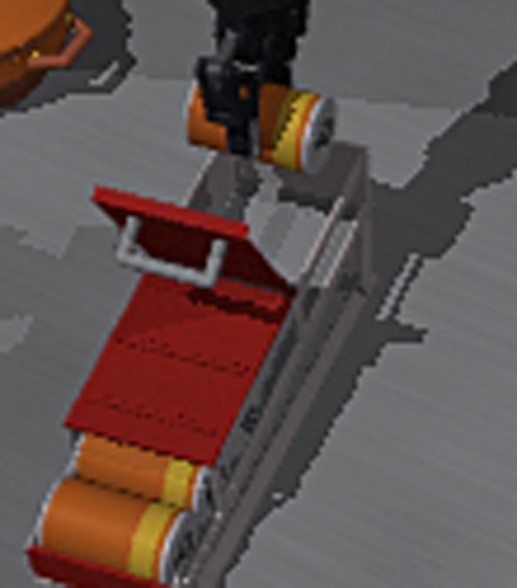

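The wrist view shows the lid with its pull ring now facing the slot side. I'll measure the can's lid end and the +y wall rim.

```bash
python3 -c "
from h import *
p=cv2.imread('pics/wrist7.png');crop(p,160,130,240,80,3.3,'pics/w7c.png')
c=calibration('wrist');s=get_state();h=np.radians(YAW)
def f(P):
  q=P[:2]-O;return (q@[np.cos(h),np.sin(h)]).round(1),(q@[-np.sin(h),np.cos(h)]).round(1)
print('tcp',f(s['position']))
for u,v in [(279,187),(279,189),(279,191)]: print('lid end',v,f(wray(u,v,s['position'][2]+9.3+27,c)))
for u,v,z in [(180,154,138),(250,153,130),(340,153,120)]: print('rim',u,v,f(wray(u,v,z,c)))
"
```

```text
tcp (np.float64(-5.3), np.float64(0.9))
lid end 187 (np.float64(-5.9), np.float64(47.1))
lid end 189 (np.float64(-5.9), np.float64(46.4))
lid end 191 (np.float64(-5.9), np.float64(45.7))
rim 180 154 (np.float64(-66.6), np.float64(51.2))
rim 250 153 (np.float64(-23.6), np.float64(50.1))
rim 340 153 (np.float64(35.1), np.float64(49.7))
```

View pics/w7c.png

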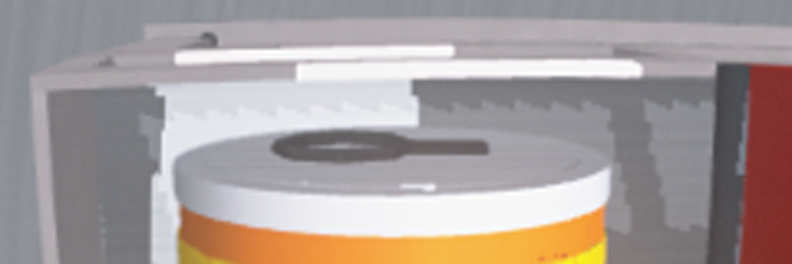

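Emit:
jog_arm([
  [-0.3, -0.0012, 0, 0.02, 0.1, 0, 0],
  [-0.3, -0.0012, 0, 0.045, 0.1, 0, 0],
  [-0.3, -0.0012, 0, 0.065, 0.1, 0, 0],
  [-0.3, -0.0012, 0, 0.065, 0.1, 0, 0],
])

```text
t: 13.9
position: [500.7, -113.2, 123.1]
orientation: [-0.003, 0.645, 0.764, -0.001]
contact_force: [-1.3, 1.1, -2.3]
grip_width: 52.2
```

```bash
python3 -c "
from h import *
go((D(-5,0,84),99.4))
"
```

```text
t 13.9 pos [ 500.7 -113.2  123.1] head 99.59 F [-1.3  1.1 -2.3] grip 52.2 j [-0.35  0.17 -0.41  1.    0.    1.05]
-> [np.float64(503.6), np.float64(-114.8), 84] 99.4 shift [-0.0022  0.0028  0.0391] turn [-0.27 -0.16  0.2 ]
```

Emit:
jog_arm([
  [-0.3, -0.0018, 0.002, 0, 0, 0, 0],
  [-0.3, -0.0018, 0.002, 0.015, 0, 0, 0],
  [-0.3, -0.0018, 0.002, 0.028, 0, 0, 0],
  [-0.3, -0.0018, 0.002, 0.037, 0, 0, 0],
  [-0.3, -0.0018, 0.002, 0.04, 0, 0, 0],
  [-0.3, -0.0018, 0.002, 0.041, 0, 0, 0],
  [-0.3, -0.0018, 0.002, 0.041, 0, 0, 0],
])

```text
t: 14.6
position: [503.0, -114.7, 82.3]
orientation: [-0.002, 0.645, 0.764, -0.001]
contact_force: [-0.2, -0.9, -2.2]
grip_width: 52.6
```

```bash
python3 -c "
from h import *
go((D(-5,0,82),99.4))
"
```

```text
t 14.6 pos [ 503.  -114.7   82.3] head 99.59 F [-0.2 -0.9 -2.2] grip 52.6 j [-0.35  0.22 -0.44  0.92  0.    1.05]
-> [np.float64(503.6), np.float64(-114.8), 82] 99.4 shift [-0.0002  0.0006  0.0003] turn [-0.25 -0.15  0.19]
```

Emit:
jog_arm([
  [-0.3, 0, 0, 0.001, 0, 0, 0],
  [0.1, 0, 0, 0.001, 0, 0, 0],
  [0.4, 0, 0, 0.001, 0, 0, 0],
  [0.5, 0, 0, 0.001, 0, 0, 0],
  [0.5, 0, 0, 0.001, 0, 0, 0],
  [0.5, 0, 0, -0.008, 0, 0, 0],
  [0.5, 0, 0, -0.018, 0, 0, 0],
  [0.5, 0, 0, -0.03, 0, 0, 0],
  [0.5, 0, 0, -0.045, 0, 0, 0],
  [0.5, 0, 0, -0.075, 0, 0, 0],
  [0.5, 0, 0, -0.11, 0, 0, 0],
  [0.5, 0, 0, -0.14, 0, 0, 0],
])

```text
t: 15.8
position: [503.9, -115.1, 225.2]
orientation: [-0.001, 0.646, 0.764, -0.0]
contact_force: [0.1, 0.0, -0.4]
grip_width: 63.9
```

```bash
python3 -c "
from h import *
go((D(-5,0,300),99.4))
for n in ['scene','wrist','top']:
  p,d=grab_frame(n);cv2.imwrite('pics/%s8.png'%n,p[:,:,::-1])
t=cv2.imread('pics/scene8.png');crop(t,190,160,90,125,4.7,'pics/s8c.png')
"
```

```text
t 15.8 pos [ 503.9 -115.1  225.2] head 99.59 F [ 0.1  0.  -0.4] grip 63.9 j [-0.35  0.09 -0.26  1.22  0.    1.05]
-> [np.float64(503.6), np.float64(-114.8), 300] 99.4 shift [ 0.0004 -0.0005 -0.0748] turn [-0.15 -0.09  0.19]
```

View pics/wrist8.png

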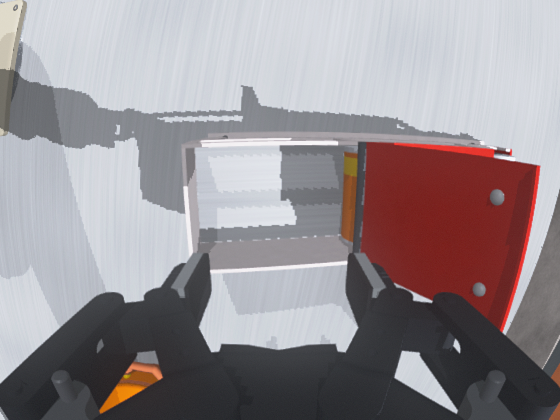

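View pics/s8c.png

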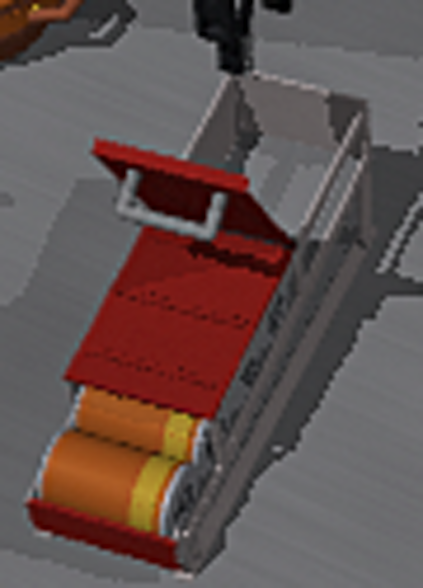

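Wrist view 8 shows the second can's band end at the roof edge, around (350,160), and the hatch is clear. Before closing the flap I'll check that can's position and the flap angle.

```bash
python3 -c "
from h import *
c=calibration('wrist');h=np.radians(YAW)
def f(P):
  q=P[:2]-O;return (q@[np.cos(h),np.sin(h)]).round(1),(q@[-np.sin(h),np.cos(h)]).round(1)
for z in (75,85): print('can rear edge',f(wray(344,200,z,c)))
for z in (236,242): print('flap edge ends',f(wray(537,166,z,c)))
go((D(0,0,300),99.4),(D(195,0,300),99.4),(D(195,0,195),99.4))
"
```

```text
can rear edge (np.float64(58.5), np.float64(-3.2))
can rear edge (np.float64(56.4), np.float64(-0.8))
flap edge ends (np.float64(131.4), np.float64(54.2))
flap edge ends (np.float64(125.3), np.float64(54.7))
t 15.95 pos [ 505.8 -115.7  226.2] head 99.6 F [-0.2  0.6  0.6] grip 64.1 j [-0.35  0.09 -0.26  1.22  0.    1.05]
-> [np.float64(508.5), np.float64(-114.0), 300] 99.4 shift [ 0.0012  0.0031 -0.0738] turn [0.11 0.06 0.2 ]
-> [np.float64(700.9), np.float64(-82.2), 300] 99.4 shift [ 0.0004  0.1981 -0.0734] turn [0.11 0.06 0.2 ]
-> [np.float64(700.9), np.float64(-82.2), 195] 99.4 shift [0.0005 0.1979 0.0316] turn [0.11 0.06 0.2 ]
```

View pics/scene8.png

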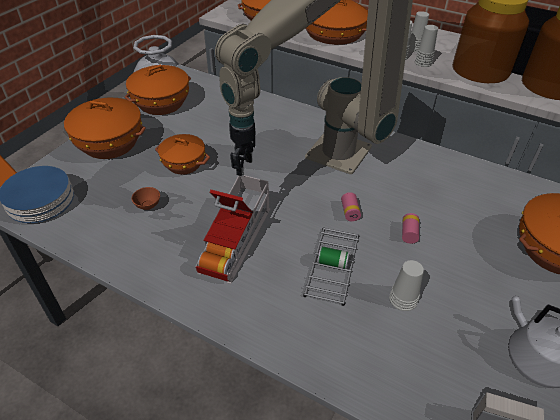

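Emit:
jog_arm([
  [-1, 0.001, 0, -0.04, 0, 0, 0],
  [-1, 0.001, 0, -0.074, 0, 0, 0],
  [-1, 0.001, 0, -0.074, 0, 0, 0],
  [-1, 0.001, 0, -0.074, 0, 0, 0],
])

```text
t: 16.35
position: [505.5, -114.7, 300.4]
orientation: [0.001, 0.645, 0.764, 0.001]
contact_force: [0.8, 0.1, -0.7]
grip_width: 5.8
```

```bash
python3 -c "
from h import *
go((D(195,0,300),99.4),(D(195,0,195),99.4))
p,d=grab_frame('wrist');cv2.imwrite('pics/w9.png',p[:,:,::-1]);np.save('pics/w9.npy',d)
crop(p[:,:,::-1],180,120,240,150,3.3,'pics/w9c.png')
"
```

```text
t 16.35 pos [ 505.5 -114.7  300.4] head 99.6 F [ 0.8  0.1 -0.7] grip 5.8 j [-0.35  0.05 -0.15  1.37  0.    1.06]
-> [np.float64(700.9), np.float64(-82.2), 300] 99.4 shift [-0.0005  0.1981  0.0009] turn [0.14 0.08 0.2 ]
-> [np.float64(700.9), np.float64(-82.2), 195] 99.4 shift [-0.0004  0.1978  0.1059] turn [0.14 0.08 0.2 ]
```

View pics/w9c.png

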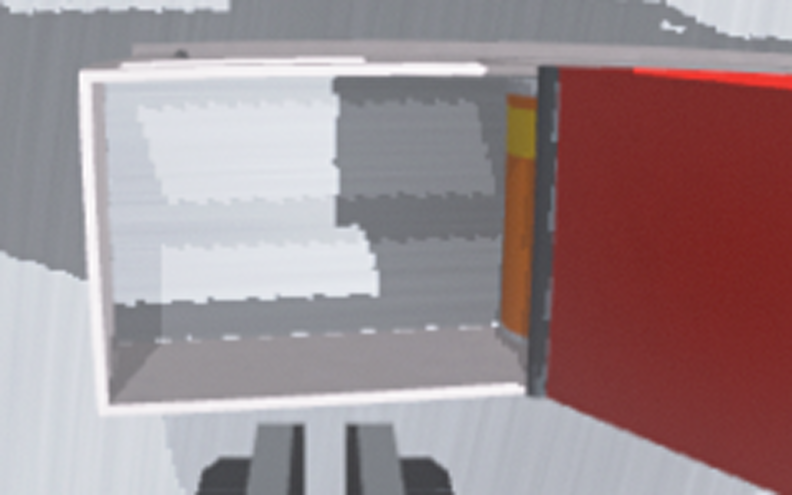

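```bash
python3 -c "
from h import *
c=calibration('wrist');h=np.radians(YAW);d=np.load('pics/w9.npy');K=c['mtx'];T=c['cam_to_world']
for u in (333,334,336,338,340):
 for v in (165,180,195):
  a,b=u-K[0,2],v-K[1,2];r=np.hypot(a,b);th=r/K[0,0];q=np.array([np.tan(th)*a/r,-np.tan(th)*b/r,-1])*d[v,u];P=T[:3,:3]@q+T[:3,3]
  w=P[:2]-O;print(u,v,(w@[np.cos(h),np.sin(h)]).round(1),(w@[-np.sin(h),np.cos(h)]).round(1),P[2].round(1))
"
```

```text
333 165 62.4 19.5 49.9
333 180 59.7 4.2 69.5
333 195 59.4 -12.5 75.4
334 165 59.1 22.7 76.1
334 180 59.1 5.9 79.6
334 195 59.6 -11.4 80.5
336 165 60.5 23.3 81.2
336 180 60.8 6.5 83.0
336 195 61.2 -10.5 84.6
338 165 61.9 24.0 86.2
338 180 62.3 7.2 87.0
338 195 62.7 -9.6 88.7
340 165 63.3 24.5 90.5
340 180 64.2 7.6 89.2
340 195 64.8 -9.3 90.0
```

```bash
python3 -c "
from h import *
p,d=grab_frame('scene');p=p[:,:,::-1];cv2.imwrite('pics/s10.png',p);np.save('pics/s10.npy',d)
crop(p,205,205,70,75,8,'pics/s10c.png')
c=calibration('scene')
for x in (99,152,206,259): 
  q=D(x,44.5,62-.141*x+27.3);print(x,proj('scene',q,c), (np.array(proj('scene',q,c))-205)*8)
"
```

```text
99 (np.float64(246.28191552408043), np.float64(228.70528156065438)) [330.25532419 189.64225249]
152 (np.float64(239.77680564163796), np.float64(241.85173959111495)) [278.21444513 294.81391673]
206 (np.float64(232.89148434273648), np.float64(255.79008873087668)) [223.13187474 406.32070985]
259 (np.float64(225.87719022924773), np.float64(270.0348241925789)) [167.01752183 520.27859354]
```

View pics/s10c.png

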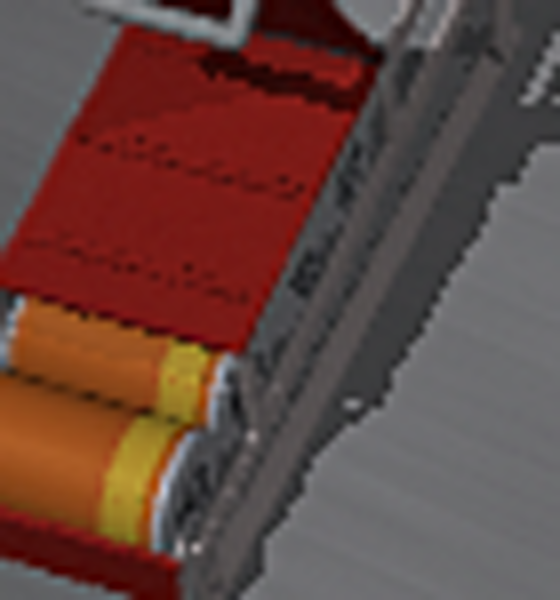

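```bash
python3 -c "
from h import *
h=np.radians(YAW)
from scipy.optimize import least_squares
def fit(n,f,img,box,zr):
  d=np.load(f);im=cv2.cvtColor(cv2.imread(img),cv2.COLOR_BGR2HSV);c=calibration(n);P=[]
  for v in range(box[1],box[3]):
    for u in range(box[0],box[2]):
      if 5<im[v,u,0]<30 and im[v,u,1]>150 and im[v,u,2]>90 and d[v,u]>0:
        p=unproj(n,u,v,d[v,u],c=c);w=p[:2]-O;P.append([w@[np.cos(h),np.sin(h)],w@[-np.sin(h),np.cos(h)],p[2]])
  P=np.array(P);P=P[(P[:,2]>zr[0])&(P[:,2]<zr[1])]
  r=least_squares(lambda q:np.hypot(P[:,0]-q[0],P[:,2]-q[1])-27,[P[:,0].mean(),50],loss='soft_l1')
  print(n,len(P),r.x.round(1),'rms',np.sqrt((r.fun**2).mean()).round(2),'yrange',np.percentile(P[:,1],[3,97]).round(1))
fit('top','pics/top0.npy','pics/top0.png',(296,144,327,161),(45,90))
fit('scene','pics/scene0.npy','pics/scene0.png',(195,250,234,278),(30,90))
fit('scene','pics/s10.npy','pics/s10.png',(195,250,230,278),(30,90))
"
```

```text
top 303 [250.2  52.2] rms 2.45 yrange [-36.9  38.1]
scene 537 [244.   55.5] rms 5.07 yrange [-36.7  40. ]
scene 527 [244.2  55.4] rms 4.8 yrange [-36.3  38.6]
```

The dispenser walls are tilted with the lane, so the rim leans about 9 mm and my origin was roughly 8.5 mm too far along +x. With that corrected, the front can sits at x≈259 and the last can at x≈95, which matches packed cans. No nudge needed, so on to the flap.

```bash
sed -i 's/^O=.*/O=np.array([500.1,-115.4]); YAW=9.4/; s/; YAW=9.4; YAW=9.4/; YAW=9.4/' h.py; python3 -c "
from h import *
go((D(205,0,300),99.4),(D(205,0,190),99.4))
"
```

```text
t 16.45 pos [ 504.4 -114.3  298.4] head 99.59 F [ 0.1  0.2 -0.6] grip 0.0 j [-0.35  0.06 -0.15  1.37  0.    1.06]
-> [np.float64(702.3), np.float64(-81.9), 300] 99.4 shift [-0.001   0.2005 -0.0017] turn [-0.05 -0.03  0.19]
-> [np.float64(702.3), np.float64(-81.9), 190] 99.4 shift [-0.0011  0.2006  0.1083] turn [-0.05 -0.03  0.19]
```

Emit:
jog_arm([
  [-1, 0, 0.045, -0.005, 0, 0, 0],
  [-1, 0, 0.09, -0.005, 0, 0, 0],
  [-1, 0, 0.135, -0.005, 0, 0, 0],
  [-1, 0, 0.18, -0.005, 0, 0, 0],
  [-1, 0, 0.2, -0.002, 0, 0, 0],
  [-1, 0, 0.2, 0.02, 0, 0, 0],
  [-1, 0, 0.2, 0.06, 0, 0, 0],
  [-1, 0, 0.2, 0.1, 0, 0, 0],
  [-1, 0, 0.2, 0.108, 0, 0, 0],
  [-1, 0, 0.2, 0.108, 0, 0, 0],
])

```text
t: 17.45
position: [699.0, -80.4, 186.5]
orientation: [-0.004, 0.646, 0.764, -0.002]
contact_force: [0.5, 0.8, 0.1]
grip_width: -0.0
```

```bash
python3 -c "
from h import *
go((D(170,0,190),99.4))
p,d=grab_frame('scene');p=p[:,:,::-1];crop(p,170,120,140,150,4,'pics/s11c.png')
p,d=grab_frame('wrist');cv2.imwrite('pics/w11.png',p[:,:,::-1])
for e in (120,90,60,45,30,8):
  a=np.radians(e);print(e,'bar',(74-115*np.cos(a)+28*np.sin(a)).round(0),(118+115*np.sin(a)+28*np.cos(a)).round(0))
"
```

```text
t 17.45 pos [699.  -80.4 186.5] head 99.59 F [0.5 0.8 0.1] grip -0.0 j [-0.21  0.44  0.12  1.25  0.    1.2 ]
-> [np.float64(667.8), np.float64(-87.6), 190] 99.4 shift [-0.0019 -0.032  -0.0032] turn [-0.45 -0.19  0.19]
120 bar 156.0 204.0
90 bar 102.0 233.0
60 bar 41.0 232.0
45 bar 12.0 219.0
30 bar -12.0 200.0
8 bar -36.0 162.0
```

View pics/s11c.png

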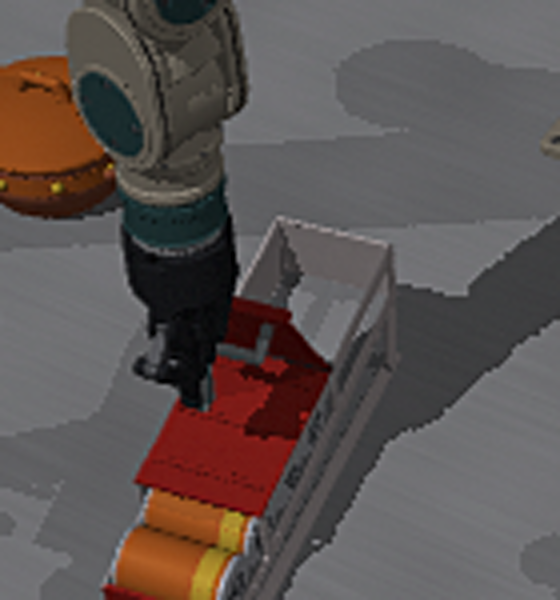

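View pics/w11.png

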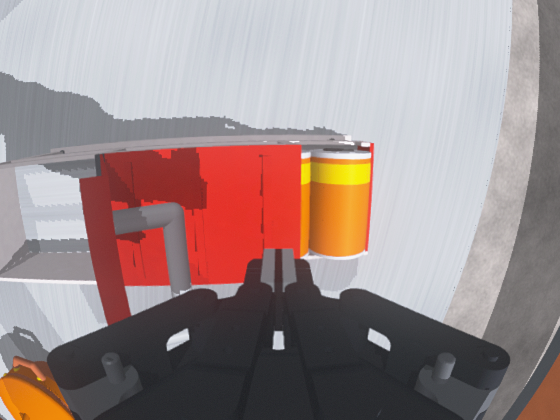

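Emit:
jog_arm([
  [-1, 0, -0.02, -0.003, 0, 0, 0],
  [-1, 0, -0.033, -0.01, 0, 0, 0],
  [-1, 0, -0.045, -0.016, 0, 0, 0],
  [-1, 0, -0.057, -0.022, 0, 0, 0],
  [-1, 0, -0.069, -0.028, 0, 0, 0],
  [-1, 0, -0.082, -0.032, 0, 0, 0],
  [-1, 0, -0.095, -0.034, 0, 0, 0],
  [-1, 0, -0.108, -0.034, 0, 0, 0],
  [-1, 0, -0.121, -0.034, 0, 0, 0],
  [-1, 0, -0.134, -0.033, 0, 0, 0],
  [-1, 0, -0.145, -0.031, 0, 0, 0],
  [-1, 0, -0.145, -0.031, 0, 0, 0],
])

```text
t: 18.75
position: [570.0, -105.0, 240.9]
orientation: [0.014, 0.645, 0.764, 0.011]
contact_force: [-1.8, 9.4, 53.6]
grip_width: 0.2
```

```bash
python3 -c "
from h import *
go((D(33,0,204),99.4))
p,d=grab_frame('scene');p=p[:,:,::-1];crop(p,170,120,140,150,4,'pics/s12c.png')
"
```

```text
t 18.75 pos [ 570.  -105.   240.9] head 99.7 F [-1.8  9.4 53.6] grip 0.2 j [-0.3   0.17 -0.14  1.23  0.01  1.1 ]
-> [np.float64(532.7), np.float64(-110.0), 204] 99.4 shift [ 0.0016 -0.0389  0.0356] turn [1.98 0.38 0.31]
```

View pics/s12c.png

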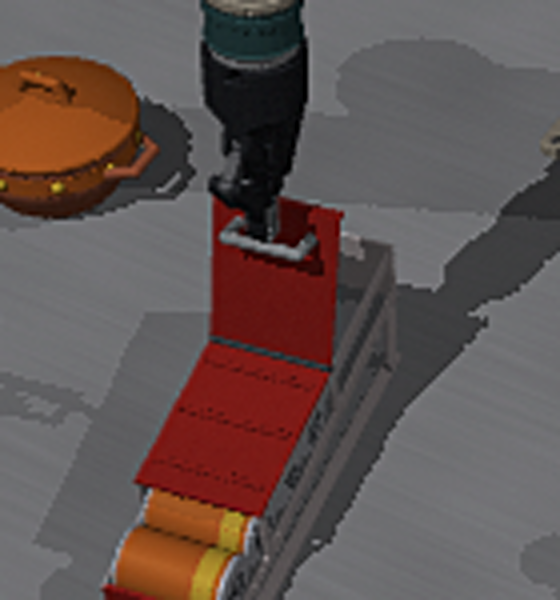

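Emit:
jog_arm([
  [-1, 0, 0, -0.02, 0, 0, 0],
  [-1, 0, 0.01, -0.05, 0, 0, 0],
  [-1, 0, 0.04, -0.055, 0, 0, 0],
  [-1, 0, 0.07, -0.055, 0, 0, 0],
  [-1, 0, 0.075, -0.055, 0, 0, 0],
  [-1, 0, 0.075, -0.055, 0, 0, 0],
])

```text
t: 19.4
position: [641.3, -92.2, 297.6]
orientation: [0.012, 0.645, 0.764, 0.01]
contact_force: [-0.2, 1.0, -0.6]
grip_width: 0.1
```

```bash
python3 -c "
from h import *
p,d=grab_frame('scene');p=p[:,:,::-1];crop(p,170,120,140,150,4,'pics/s13c.png');c=calibration('scene')
cv2.imwrite('pics/s13.png',p)
go((D(130,0,205),99.4))
# red flap points via depth
h=np.radians(YAW);hsv=cv2.cvtColor(p,cv2.COLOR_BGR2HSV)
for (x,y) in [(225,215),(225,300),(320,300),(320,240),(270,340),(325,215),(225,235),(310,245),(265,243)]:
  u,v=170+x//4,120+y//4;P=unproj('scene',u,v,d[v,u],c=c);w=P[:2]-O;print((x,y),(w@[np.cos(h),np.sin(h)]).round(1),(w@[-np.sin(h),np.cos(h)]).round(1),P[2].round(1))
"
```

```text
t 19.45 pos [640.6 -92.3 297.6] head 99.7 F [ 0.3 -0.1  0.2] grip -0.2 j [-0.25  0.27  0.1   1.37  0.01  1.16]
-> [np.float64(628.4), np.float64(-94.2), 205] 99.4 shift [ 0.0007 -0.0153  0.0922] turn [1.77 0.34 0.31]
(225, 215) 147.8 10.4 330.9
(225, 300) 65.3 -40.0 158.2
(320, 300) 60.5 41.5 180.9
(320, 240) 49.4 38.8 233.1
(270, 340) 69.1 -1.7 130.4
(325, 215) 42.8 40.1 256.3
(225, 235) 146.3 8.2 310.6
(310, 245) 66.3 36.3 242.1
(265, 243) 71.9 2.3 240.2
```

View pics/s13c.png

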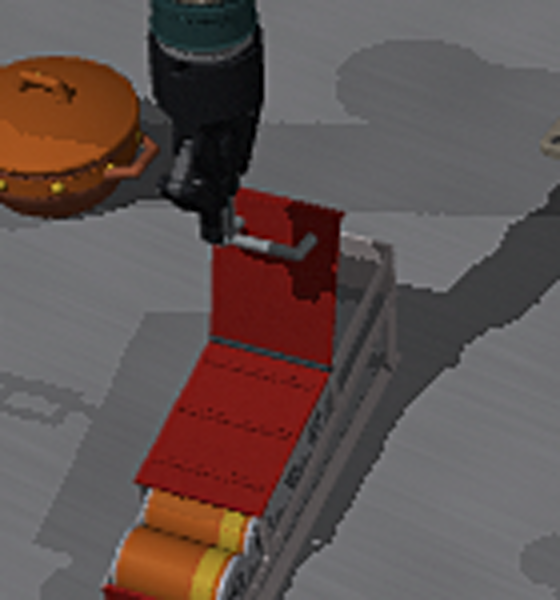

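Emit:
jog_arm([
  [-1, 0, -0.015, 0.04, 1.8, 0.3, 0],
  [-1, 0, -0.02, 0.085, 1.8, 0.3, 0],
  [-1, 0, -0.025, 0.093, 1.8, 0.3, 0],
  [-1, 0, -0.035, 0.093, 1.8, 0.3, 0],
  [-1, 0, -0.05, 0.093, 1.8, 0.3, 0],
  [-1, 0, -0.065, 0.093, 1.8, 0.3, 0],
  [-1, 0, -0.08, 0.094, 1.8, 0.3, 0],
  [-1, 0, -0.095, 0.1, 1.8, 0.3, 0],
  [-1, 0, -0.108, 0.107, 1.8, 0.3, 0],
  [-1, 0, -0.108, 0.107, 1.8, 0.3, 0],
])

```text
t: 20.45
position: [536.5, -111.0, 189.5]
orientation: [0.001, 0.645, 0.764, -0.0]
contact_force: [0.5, 0.2, -0.6]
grip_width: 0.2
```

```bash
python3 -c "
from h import *
go((D(10,0,177),99.4))
p,d=grab_frame('scene');p=p[:,:,::-1];crop(p,170,120,140,150,4,'pics/s14c.png')
"
```

```text
t 20.45 pos [ 536.5 -111.   189.5] head 99.66 F [ 0.5  0.2 -0.6] grip 0.2 j [-0.32  0.17 -0.26  1.15 -0.    1.08]
-> [np.float64(510.0), np.float64(-113.8), 177] 99.4 shift [ 0.0017 -0.0266  0.0125] turn [0.06 0.11 0.26]
```

View pics/s14c.png

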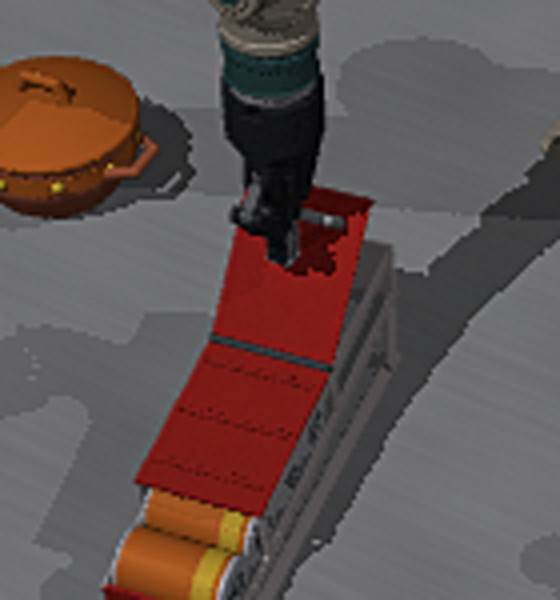

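Emit:
jog_arm([
  [-1, 0, -0.014, 0.006, 0, 0, 0],
  [-1, 0, -0.027, 0.013, 0, 0, 0],
  [-1, 0, -0.036, 0.022, 0, 0, 0],
  [-1, 0, -0.04, 0.032, 0, 0, 0],
  [-1, 0, -0.04, 0.04, 0, 0, 0],
  [-1, 0, -0.04, 0.048, 0, 0, 0],
  [-1, 0, -0.04, 0.054, 0, 0, 0],
  [-1, 0, -0.04, 0.054, 0, 0, 0],
])

```text
t: 21.3
position: [497.9, -117.5, 134.3]
orientation: [0.001, 0.645, 0.764, -0.0]
contact_force: [-0.1, 0.3, -0.3]
grip_width: -0.1
```

```bash
python3 -c "
from h import *
go((D(-5,0,127),99.4))
p,d=grab_frame('scene');p=p[:,:,::-1];crop(p,170,120,140,150,4,'pics/s15c.png')
"
```

```text
t 21.3 pos [ 497.9 -117.5  134.3] head 99.68 F [-0.1  0.3 -0.3] grip -0.1 j [-0.36  0.15 -0.4   1.02 -0.    1.04]
-> [np.float64(495.2), np.float64(-116.2), 127] 99.4 shift [ 0.0017 -0.0025  0.0073] turn [0.02 0.06 0.28]
```

View pics/s15c.png

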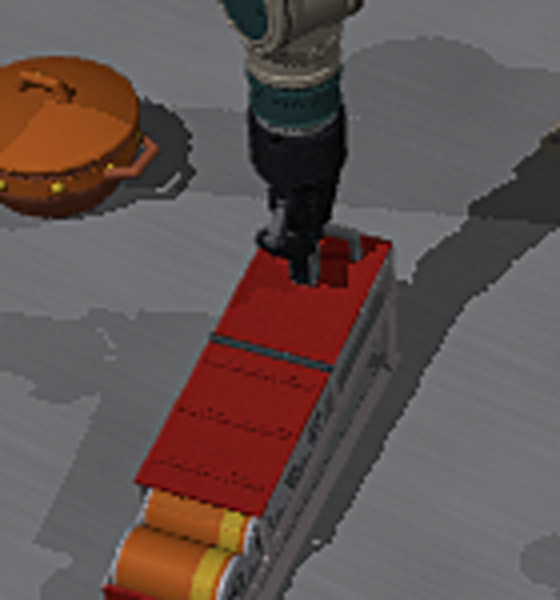

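Nearly shut. I'll press down until the force rises.

Emit:
jog_arm([
  [-1, 0, 0, 0.004, 0, 0, 0],
  [-1, 0, 0, 0.008, 0, 0, 0],
  [-1, 0, 0, 0.011, 0, 0, 0],
  [-1, 0, 0, 0.011, 0, 0, 0],
])

```text
t: 21.75
position: [499.5, -118.0, 131.4]
orientation: [0.003, 0.645, 0.764, 0.0]
contact_force: [-14.1, 5.7, 42.1]
grip_width: 0.1
```

Emit:
jog_arm([
  [-1, 0, 0.003, -0.01, 0, 0, 0],
  [-1, 0, 0.003, -0.05, 0, 0, 0],
  [-1, 0, 0.003, -0.1, 0, 0, 0],
  [-1, 0, 0.003, -0.15, 0, 0, 0],
  [-1, 0, -0.04, -0.19, 0, 0, 0],
  [-1, 0, -0.09, -0.19, 0, 0, 0],
  [-1, 0, -0.09, -0.19, 0, 0, 0],
  [-1, 0, -0.09, -0.19, 0, 0, 0],
])

```text
t: 22.55
position: [409.4, -132.9, 321.8]
orientation: [0.004, 0.645, 0.764, 0.001]
contact_force: [-0.2, -1.1, 0.2]
grip_width: -0.0
```

```bash
python3 -c "
from h import *
go()
for n in ('scene','top','wrist'):
  p,d=grab_frame(n);cv2.imwrite('pics/%s16.png'%n,p[:,:,::-1]);np.save('pics/%s16.npy'%n,d)
p=cv2.imread('pics/scene16.png');crop(p,190,160,110,125,4.7,'pics/s16c.png')
d=np.load('pics/scene16.npy');c=calibration('scene');h=np.radians(YAW);hsv=cv2.cvtColor(p,cv2.COLOR_BGR2HSV);P=[]
for v in range(165,270):
  for u in range(190,290):
    if (hsv[v,u,0]<5 or hsv[v,u,0]>175) and hsv[v,u,1]>150 and d[v,u]>0:
      q=unproj('scene',u,v,d[v,u],c=c);w=q[:2]-O;P.append([w@[np.cos(h),np.sin(h)],w@[-np.sin(h),np.cos(h)],q[2]])
P=np.array(P)
for n,lo,hi in (('flap',-45,65),('roof',85,200)):
  m=(P[:,0]>lo)&(P[:,0]<hi)&(abs(P[:,1])<45)&(P[:,2]>60)&(P[:,2]<150)
  q=P[m]; k=np.polyfit(q[:,0],q[:,2],1); r=abs(np.polyval(k,q[:,0])-q[:,2])<3; k=np.polyfit(q[r,0],q[r,2],1); print(n,m.sum(),'slope',np.arctan(-k[0]).round(3),'z at 74',np.polyval(k,74).round(1))
"
```

```text
t 22.55 pos [ 409.4 -132.9  321.8] head 99.62 F [-0.2 -1.1  0.2] grip -0.0 j [-0.46 -0.12 -0.27  1.41 -0.    0.94]
flap 697 slope 0.136 z at 74 122.3
roof 857 slope 0.138 z at 74 122.0
```

View pics/s16c.png

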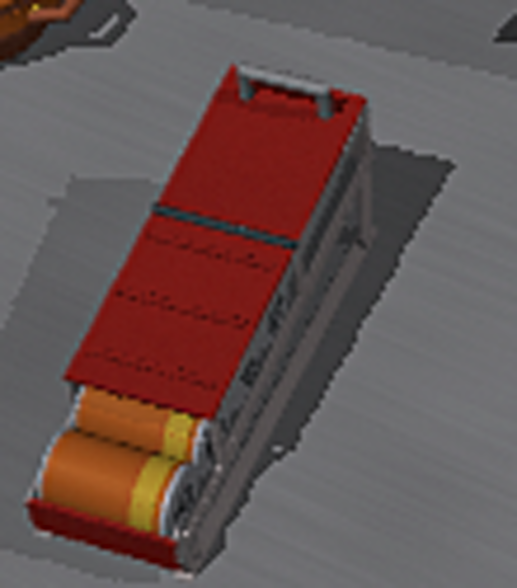

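View pics/top16.png

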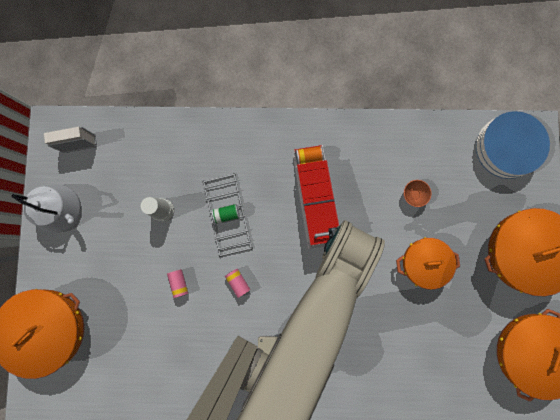

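```bash
python3 -c "
from station import *
s=get_state();print(s['joint_velocities'].round(4),s['contact_force'])
print(close_job())"
```

```text
[ 0.0054  0.0157  0.004   0.0037  0.0011 -0.0002] [-0.08209842 -0.00383845  0.31248385]
the job is handed in; nothing more can be done
None
```

Both orange cans are in the lane behind the first two, lids to the slot side, and the hatch flap is shut. I handed the job in at about 22.7 s of the 72 s allowed; no verdict was reported.

**What I did:** I took the far can first and placed it as it lay. I turned the near can half round so its lid faced the slot, lowered each can to the lane floor, and let it roll. Then I pushed the flap over with closed fingers and pressed it down.

**Last checks:**
- **Flap:** its measured slope is 0.136 rad against 0.138 rad for the fixed roof, so it is shut.
- **Cans:** four lids show at the slot. The last can's centre was at about x = 95 mm (nominal 99) before I closed the flap. I did not measure the first loaded can's position directly.
- **Bystanders:** the green can, pot, cups and bowl look where they were in the top view.
- **Robot:** the arm was clear of everything, with contact force near zero.

**What went wrong or disagreed:**
- My first dispenser origin was about 8.5 mm too far along x, because I had taken the leaning rear wall as upright. Corrected before I worked on the flap; the cans were loaded at about x = +4 mm instead of −5 mm.
- On the first flap push the fingertips slid onto the top of the bar handle, with 54 N at the wrist. I backed off and pushed again lower down.
- The final press reached about 42 N at the wrist, through the fingertips on the seated flap.

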